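# Fit the keyed bat on the banding wheel and load a tight row of tiles

### The arm

A 6-joint arm with a two-finger parallel gripper is mounted at the origin on the work surface. World frame = base frame: x ahead of the robot, y to its left, z up, the work surface at z = 0. Lengths are in m, angles in rad, forces in N, time in s.
With the tool pointing down it reaches from about 0.35 to 0.8 m from the base axis. Payload 7.3 kg.
Tool frame: the origin (TCP) lies midway between the tips of the shut fingers; the grasp point (between the pads) lies robot.grip_depth behind it (robot.grip_depth is the distance from the TCP to the grasp point, in m); z points along the fingers, y is the line along which they close (so a half turn about z gives the same grasp; the last joint's range is limited). The gripper opens to 85 mm and grips with 20 to 120 N. Pads are 22 mm wide; open, the fingers measure 114 mm over their backs; the gripper's body (76 mm by 85 mm) begins 54 mm behind the grasp point. The pads swing forward as they close: fully open they stand 13 mm farther back than shut.
Start: joints at [-1.28, 0.342, 1.524, -0, 1.275, -0.146], TCP at [0.222, -0.476, 0.231] pointing down, gripper open.
Joint ranges: [-2.53, 2.53], [-0.77, 2.02], [0.04, 2.7], [-1, 4.14], [0.28, 2.66], [-3.11, 3.11]. Speed limits (rad/s): [2.57, 2.57, 3.14, 3.14, 3.14, 3.14].

### API

Orientations are given as a unit quaternion [x, y, z, w].
In Python, from workcell import readout, vision, robot gives the robot as it stands.
- The arm moves only by the tool carry_out, never from a script. Its argument "motion" is a list of rows, each an object of numbers: "jaw": the closure, from 0 (fully open) to 1 (shut); "dx", "dy", "dz": the shift along the tool's x, y, z in units of 0.5 m (1.0 is 0.5 m); "roll": the turn about the tool's z in units of 360 degrees (1.0 is 360 degrees). In form: [{"jaw": .., "dx": .., "dy": .., "dz": .., "roll": ..}, ...]. A call has 1 to 8 rows; each row is the pose to reach, as a shift and turn from the pose commanded when the call began, along the tool's axes at that moment, turning the shorter way round; what a row does not reach only later rows make up. A row lasts 1/8 s, in which the tool goes at most 62.5 mm and 10.7 degrees, less where a joint would pass 70% of its speed; a pose out of reach is approached as far as the arm can. A call with a number of a shift or a turn outside -1 to 1 is refused whole. A call with a gripper value outside its range is refused whole. The fingers move at their own pace and stop on an object; "grip_force" is the grip in N (left out, the last holds). Time passes only in rows, so rows that repeat a pose let the fingers close. It gives the time, the measured TCP pose, the force, the opening and the grip force at its end, in the units of the state.
- readout.read_state(): the state, without advancing time (a new reading comes with each control period).
- vision.capture(name): name is "scene" or "top"; returns a dict with "image" (480x640x3 uint8, blue, green, red), "fx", "fy", "cx", "cy" (pixels), "rvec" (rotation vector, rad) and "tvec" (3), from world to camera coordinates, as OpenCV has them. Camera axes: x right, y down, z forward; pixel columns grow to the right and rows downward; lengths in m; the calibration is good to about 2 mm. A picture is of the moment at which its call begins. There is no depth.
- robot.job_done(): hands the job in; it is judged then, once.
Trained networks look in a picture, given as the dict that the camera call returned (one of the last four; its "shot" number tells which), for a name from the list of things; names that differ only in an ending like _2 or _b are one class to them, and where a whole thing is asked for, a point or a joint stands for the part that bears it (a point fixed in the world has none). Each returns a list of dicts, best first, with "conf" (0 to 1); they miss things now and then, are a little off and sometimes report something else, mostly with a low value. They report only what shows in the picture. A call takes as long as a camera call. They do not tell look-alikes from the thing itself.
- vision.find_in(picture, thing): "uv" ([column, row] in pixels, amid what is visible of it).
- vision.silhouettes(picture, thing): "region" (480x640 bool, what is visible of it) and "uv" ([column, row] in pixels, amid what is visible of it).
The state is a dict: "time": time; "q": joint angles; "qvel": joint speeds; "effort": joint torques, N m; "tool_pos": TCP position; "ee_rot": TCP orientation; "contact_force": force on the tool from outside, world axes, zero at the start; "torque": the same for the moment, N m; "finger_gap": finger opening in m; "gripper_force": force on a finger pad.
Only numpy, scipy, OpenCV 4.12 (cv2) and the standard library are available. Lean on these libraries where they do the work, as an engineer would, in place of code of your own. Each camera call takes 0.05 s, during which the arm holds its last target. There are 200 camera calls.

### The job

Get the banding wheel ready for striping tiles: lift the wooden bat off the crock by its fence, put its keyed stub in the wheel's collar and turn it until the key finds the keyway and the bat drops fully home. Then load every terracotta tile on the table onto the bat in one row on the side with the end stop, each lying flat with a short end against the fence, the first long side against the end stop and the others closed up flush with no gaps. Leave the other things on the table where they are.

Things in the scene. Friction and masses are not known exactly. Their poses are not given: they have to be found in the camera images.
- stand: banding wheel, fixed: grey foot disc, radius 72 mm, 6 mm thick, origin at the centre of its underside. Coaxial on it a fixed aluminium collar, outer radius 54 mm, flat top 45 mm above the table, with a central bore of radius 15.2 mm down to the foot. The stand's axes tell nothing of the keyway
- bore_mouth (a point): centre of the bore at the collar's flat top. One keyway, 12.8 mm wide, cuts the collar wall from bore to outside over its whole height. Its direction is not reported: it points away from the robot (world +x) or up to 0.4 rad to either side; visible from above while the collar is uncovered, else felt. The collar does not turn
- crock: fixed stoneware ring, outer radius 60 mm, inner 49 mm, 50 mm high, origin at the centre of its underside; at the start the bat sits on its rim with the stub hanging inside
- bat: plywood bat (the wheel's top plate), 0.4 to 0.6 kg: plate 12 mm thick, its x from -115 to +115 mm, its y from -70 to +95 mm. Origin on the stub's axis at the plate's underside, z up. Home on the collar its origin is 45 mm above the table; with the key riding on the collar, 63 mm. Home, it still has a few hundredths of a rad of play about its axis
- bat_fence (a point): grip point: middle of the bat's wooden fence, 26 mm above the bat's origin, right over the stub. The fence runs along the bat's x over its whole length, 20 mm thick (y -10 to +10 mm), 28 mm high on the plate, its top 40 mm above the bat's origin. Tiles go against its +y face
- bat_stop (a point): middle of the end stop's face that takes the first tile: a low bar across the plate on the fence's +y side, at the bat's x -115 to -105 mm, y 10 to 90 mm, 12 mm high on the plate. The point is at x -105, y 50, z 18 mm in the bat's frame; the row runs from it toward the bat's +x
- bat_key (a point): bottom outer end of the key. Steel stub under the bat: radius 14 mm, 38 mm long, tip tapered; its key, 10 mm wide, points to the bat's +x, out to 28 mm from the axis, from the plate down 18 mm. So the stub enters 20 mm, the key rides on the collar, and on meeting the keyway the bat drops 18 mm by its own weight if held only loosely
- tile_a: biscuit-fired terracotta tile, plain flat block, 45 mm (its x) by 70 mm (its y) by 16 mm thick, about 0.12 kg; origin at the centre of its underside, z up. All tiles are alike, a half turn makes no difference; three or all four are there (an absent one reads None). It starts flat on the table
- tile_b: biscuit-fired terracotta tile, plain flat block, 45 mm (its x) by 70 mm (its y) by 16 mm thick, about 0.12 kg; origin at the centre of its underside, z up. All tiles are alike, a half turn makes no difference; three or all four are there (an absent one reads None). It starts flat on the table
- tile_c: biscuit-fired terracotta tile, plain flat block, 45 mm (its x) by 70 mm (its y) by 16 mm thick, about 0.12 kg; origin at the centre of its underside, z up. All tiles are alike, a half turn makes no difference; three or all four are there (an absent one reads None). It starts flat on the table
- tile_d: biscuit-fired terracotta tile, plain flat block, 45 mm (its x) by 70 mm (its y) by 16 mm thick, about 0.12 kg; origin at the centre of its underside, z up. All tiles are alike, a half turn makes no difference; three or all four are there (an absent one reads None). It starts flat on the table
- glaze_jar: grey glaze jar, 70 mm wide, 50 mm high; origin at the centre of its underside
- slip_bowl: white bowl, 110 mm wide, 50 mm high; origin at the centre of its underside
- mug: blue mug, 80 mm wide, 85 mm high, near the robot on its left; origin at the centre of its underside
- scraper: flat grey metal scraper 110 x 60 x 8 mm, near the robot on its right; origin at the centre of its underside
- brush: brush about 0.2 m long lying in front of the robot, to its left; origin on its axis
- kiln_prop: pale kiln prop, upright block 40 x 40 x 70 mm; origin at the centre of its underside
Not all that is in view belongs to the job. What is shaped like the tile_d but yellow is not meant. Leave any yellow look-alike of the tile_a alone.

How it is judged:
By the outcome, as a careful person would: the job done as asked, in the order asked, and still so for the second after the job is handed in, with the robot touching nothing.
Of tile_a, tile_b, tile_c, tile_d only 3 to 4 are there at a start; the rules pass over those that are not, and their reading is None.
At some moment in a run one of tile_a, tile_b, tile_c, tile_d may be knocked a few centimetres aside while the robot is not near it.
It also fails if it takes over 210 s, if anything falls off the work surface, if the arm or the gripper's body presses on something with over 40 N, if the wrist force passes 120 N, or if a joint passes its speed limit or range.

## Working session

There is one attempt and no reset: what is moved stays moved. The work goes in short steps, Python scripts to look and compute and a tool call to move; the robot and the scene stay as the last step left them, time stands still between calls to the robot, and variables do not carry over. Pictures are saved under pics/ and viewed, at most 14 in all, crops included, and the job is handed in when it is done.

Besides the shell and the picture viewer there is one more tool, called after ">>>" as a command line: name --argument value ..., lists and objects as JSON in quotes. carry_out: Moves the arm, as the interface text tells. Shifts and turns lie within -1 to 1; 1 stands for 0.5 m of shift or 360 degrees of turn. Its arguments: {"type":"object","properties":{"motion":{"type":"array","items":{"type":"object","properties":{"jaw":{"type":"number"},"dx":{"type":"number"},"dy":{"type":"number"},"dz":{"type":"number"},"roll":{"type":"number"}}}},"grip_force":{"type":"number"}},"required":["motion"]}

```bash
ls; mkdir -p pics; python3 - <<'E'
from workcell import readout, vision, robot
import cv2
print(robot.grip_depth, readout.read_state())
for n in ("top","scene"):
    p=vision.capture(n); cv2.imwrite(f"pics/{n}0.png",p["image"]); print(n,p["fx"],p["cx"],p["cy"],p["rvec"],p["tvec"])
E
```

```text
pics
0.0187 {'time': 0.0, 'q': array([-1.28004866e+00,  3.42689218e-01,  1.52501125e+00, -3.08516055e-05,
        1.27539705e+00, -1.45980488e-01]), 'qvel': array([-9.09780188e-04,  1.69444318e-03,  1.00096510e-03, -8.28215672e-05,
        2.56701972e-04, -1.35410416e-03]), 'effort': array([-2.91113123e-03, -4.33683407e+01, -2.46009171e+01, -4.39051864e-04,
        7.85099342e-03, -1.88955914e-05]), 'tool_pos': array([ 0.22196828, -0.47532758,  0.23064536]), 'ee_rot': array([ 9.76251899e-01,  2.16637170e-01, -6.91318415e-05, -7.49395095e-04]), 'contact_force': array([-0.61156304,  0.0215021 ,  0.1455482 ]), 'torque': array([-0.06299501,  0.02220452,  0.00910877]), 'gripper_force': 0.0, 'finger_gap': 0.08507151497458287}
top 549.3776348547523 324.5977945594103 230.42321528492872 [ 2.19079537 -2.16211294  0.10391007] [-0.01057443  0.54352743  1.40200324]
scene 534.9882162505061 312.51100286837533 227.80513401016907 [ 2.1419614   1.07862763 -0.45310682] [-0.3110026  -0.23957854  1.56448175]
```

View pics/top0.png

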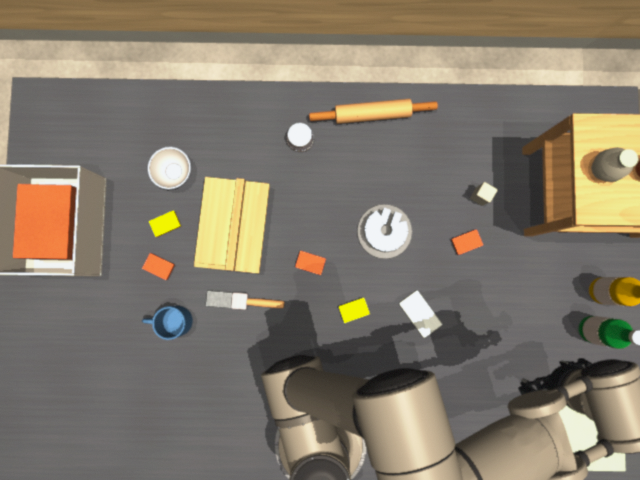

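View pics/scene0.png

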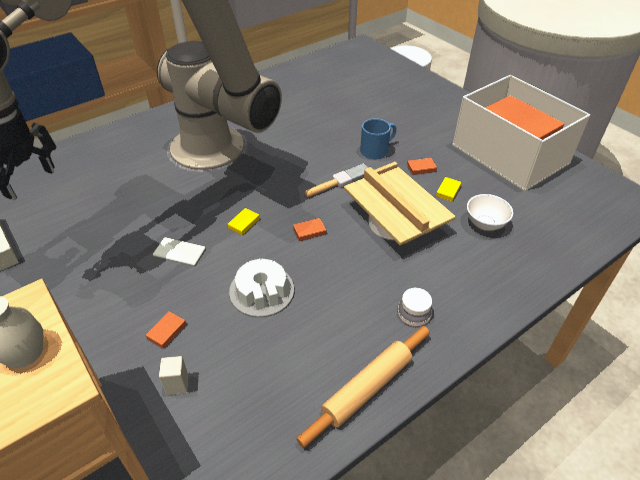

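```bash
cat > h.py <<'E'
import numpy as np, cv2
from scipy.optimize import minimize
from workcell import readout, vision, robot
def box(x0,x1,y0,y1,z0,z1): return np.array([[x,y,z] for x in (x0,x1) for y in (y0,y1) for z in (z0,z1)],float)
TILE=[box(-.0225,.0225,-.035,.035,0,.016)]
BAT=[box(-.115,.115,-.07,.095,0,.012),box(-.115,.115,-.01,.01,.012,.04),box(-.115,-.105,.01,.09,.012,.024)]
def K(p): return np.array([[p["fx"],0,p["cx"]],[0,p["fy"],p["cy"]],[0,0,1.]])
def proj(p,X): return cv2.projectPoints(np.asarray(X,float).reshape(-1,1,3),p["rvec"],p["tvec"],K(p),None)[0].reshape(-1,2)
def back(p,uv,z):
    R=cv2.Rodrigues(np.asarray(p["rvec"],float))[0]; t=np.asarray(p["tvec"],float).ravel()
    d=R.T@np.linalg.inv(K(p))@np.array([uv[0],uv[1],1.]); c=-R.T@t
    return c+d*(z-c[2])/d[2]
def place(B,q,z):
    c,s=np.cos(q[2]),np.sin(q[2]); R=np.array([[c,-s,0],[s,c,0],[0,0,1]])
    return B@R.T+[q[0],q[1],z]
S=4
def render(p,model,q,z,win):
    u0,v0,w,h=win; m=np.zeros((h*S,w*S),np.uint8)
    for B in model:
        uv=(proj(p,place(B,q,z))-[u0,v0]+.5)*S-.5
        cv2.fillConvexPoly(m,np.round(cv2.convexHull(uv.astype(np.float32))*16).astype(np.int32),1,shift=4)
    return cv2.resize(m.astype(np.float32),(w,h),interpolation=cv2.INTER_AREA)
def fit(obs,model,q0,z,step=(.008,.008,.15)):
    """obs: list of (picture, mask). Returns q, mean abs error per mask area"""
    o=[]
    for p,m in obs:
        ys,xs=np.nonzero(m); win=(xs.min()-15,ys.min()-15,np.ptp(xs)+30,np.ptp(ys)+30)
        u0,v0,w,h=win; mm=np.zeros((h,w),np.float32)
        a,b=max(v0,0),max(u0,0); sub=m[a:v0+h,b:u0+w]; mm[a-v0:a-v0+sub.shape[0],b-u0:b-u0+sub.shape[1]]=sub
        o.append((p,mm,win))
    f=lambda q: sum(np.abs(render(p,model,q,z,w)-m).sum()/m.sum() for p,m,w in o)/len(o)
    best=None
    for dy in (0,.5,-.5,1.0):
        q=np.array(q0,float)+[0,0,dy]
        for _ in range(2):
            r=minimize(f,q,method="Nelder-Mead",options=dict(initial_simplex=[q]+[q+np.eye(3)[i]*step[i] for i in range(3)],xatol=1e-4,fatol=1e-4)); q=r.x
        if best is None or r.fun<best.fun: best=r
    return best.x,best.fun
def cmask(p,kind):
    hsv=cv2.cvtColor(p["image"],cv2.COLOR_BGR2HSV)
    if kind=="tile": return (cv2.inRange(hsv,(3,150,60),(15,255,255))>0)
def blobs(p,lo=40,hi=900):
    n,l,s,c=cv2.connectedComponentsWithStats(cmask(p,"tile").astype(np.uint8))
    return [(c[i],l==i) for i in range(1,n) if lo<s[i,4]<hi]
def tiles(top,sc,z=0.):
    out=[]; bs=blobs(sc)
    for c,m in blobs(top):
        X=back(top,c,z+.01); e=proj(sc,X)[0]
        k=[b for b in bs if np.hypot(*(b[0]-e))<15]
        obs=[(top,m)]+[(sc,b[1]) for b in k[:1]]
        q,e=fit(obs,TILE,[X[0],X[1],0],z)
        qs=[fit([o],TILE,q,z)[0][:2].round(4) for o in obs]
        out.append((q,e,qs))
    return out
E
cat > look.py <<'E'
from h import *
top=vision.capture("top"); sc=vision.capture("scene")
for t in tiles(top,sc): print("tile",t[0].round(4),round(t[1],3),t[2])
for n in ("tile_a","bat","stand","crock","glaze_jar","slip_bowl","mug","scraper","brush","kiln_prop"):
    for p,nm in ((top,"top"),(sc,"sc")):
        print(n,nm,[(np.round(d["uv"]).astype(int).tolist(),round(d["conf"],2)) for d in vision.find_in(p,n)][:6])
obs=[]
for p in (top,sc):
    d=vision.silhouettes(p,"bat")
    if d: obs.append((p,d[0]["region"]))
X=back(top,(233,226),.06)
for o in (obs,obs[:1],obs[1:]): print("bat",fit(o,BAT,[X[0],X[1],0],.05))
def crop(p,c,r,f): 
    u,v=c; return cv2.resize(p["image"][v-r:v+r,u-r:u+r],None,fx=f,fy=f,interpolation=cv2.INTER_CUBIC)
a=np.hstack([crop(top,(385,230),33,6),crop(sc,(262,285),33,6)])
b=np.hstack([crop(top,(311,262),33,3),crop(top,(467,242),33,3),crop(top,(157,266),33,3),crop(top,(354,310),33,3)])
cv2.imwrite("pics/crop1.png",np.vstack([a,b]))
E
python3 look.py
```

```text
tile [ 0.8792 -0.2594  0.6317] 1.517 [array([ 0.8829, -0.2626]), array([ 0.8751, -0.2555])]
tile [0.851  0.0117 0.6123] 1.764 [array([0.8554, 0.0067]), array([0.8393, 0.0292])]
tile [ 0.6737 -0.5295  2.6278] 1.0 [array([ 0.6737, -0.5295])]
tile [ 0.711  -0.9165  1.3667] 1.0 [array([ 0.711 , -0.9165])]
tile [ 0.6141 -0.4843  0.0237] 1.0 [array([ 0.6141, -0.4843])]
tile [ 0.5216 -0.3765  0.3739] 0.103 [array([ 0.5208, -0.3772]), array([ 0.5238, -0.376 ])]
tile [ 0.4613  0.0337 -0.2917] 0.1 [array([0.4606, 0.0335]), array([0.4641, 0.0335])]
tile [ 0.4472  0.4307 -0.4329] 0.123 [array([0.4462, 0.4302]), array([0.4486, 0.43  ])]
tile_a top [([471, 244], 0.83), ([354, 309], 0.82), ([307, 263], 0.8), ([163, 222], 0.78), ([160, 264], 0.64)]
tile_a sc [([242, 220], 0.97), ([308, 228], 0.95), ([424, 163], 0.86), ([449, 187], 0.79), ([166, 329], 0.72)]
bat top [([231, 224], 0.79)]
bat sc [([394, 203], 0.59), ([410, 307], 0.55)]
stand top [([382, 230], 0.9)]
stand sc [([262, 299], 0.76)]
crock top [([421, 313], 0.41)]
crock sc [([376, 228], 0.77)]
glaze_jar top [([299, 137], 0.93)]
glaze_jar sc []
slip_bowl top [([167, 164], 0.89)]
slip_bowl sc [([487, 210], 0.95)]
mug top [([171, 323], 0.77)]
mug sc [([374, 137], 0.93), ([488, 213], 0.34)]
scraper top [([422, 312], 0.61)]
scraper sc [([178, 252], 0.85)]
brush top [([239, 302], 0.8)]
brush sc [([341, 181], 0.95)]
kiln_prop top [([482, 194], 0.77), ([233, 226], 0.52)]
kiln_prop sc [([172, 375], 0.62)]
bat (array([ 0.55223871,  0.22079003, -0.09152621]), np.float64(0.024411436170339584))
bat (array([ 0.5513667 ,  0.22053995, -0.0939178 ]), np.float64(0.01943739503622055))
bat (array([ 0.55375823,  0.22104432, -0.09188137]), np.float64(0.020989753305912018))
```

View pics/crop1.png

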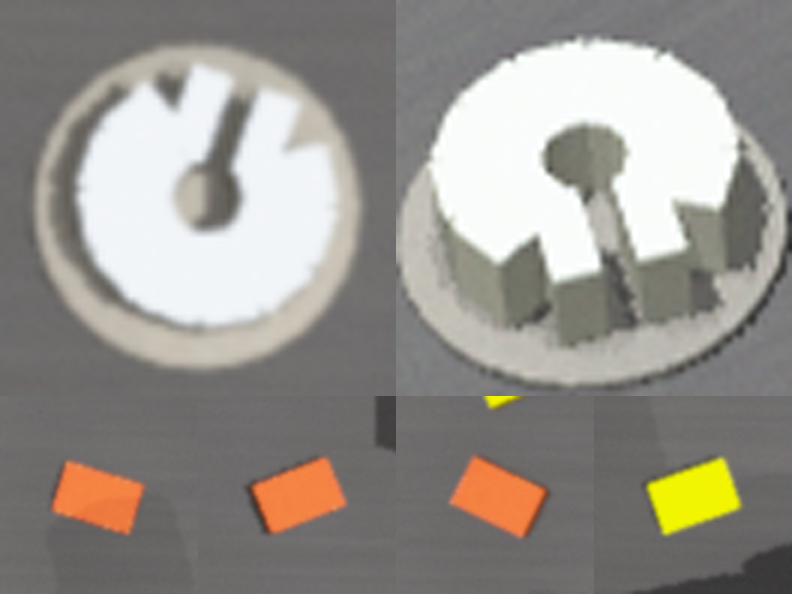

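```bash
cat > stand.py <<'E'
from h import *
def rect(p,c,z,half=.085,mm=2000):   # rectified patch: col = +x world, row = +y world, 0.5 mm/px
    n=int(2*half*mm); w=np.array([[c[0]-half,c[1]-half],[c[0]+half,c[1]-half],[c[0]+half,c[1]+half],[c[0]-half,c[1]+half]])
    uv=proj(p,np.c_[w,[z]*4]).astype(np.float32)
    H=cv2.getPerspectiveTransform(uv,np.float32([[0,0],[n,0],[n,n],[0,n]]))
    return cv2.warpPerspective(p["image"],H,(n,n),flags=cv2.INTER_CUBIC)
for nm in ("top","scene"):
    p=vision.capture(nm); c=back(p,(386.3,229.2) if nm=="top" else (262,278),.045)[:2]
    g=cv2.cvtColor(rect(p,c,.045),cv2.COLOR_BGR2GRAY).astype(float); h=g.shape[0]/2
    m=(g>215)*1.; yy,xx=np.mgrid[:g.shape[0],:g.shape[1]]; X=(xx+.5-h)/2000; Y=(yy+.5-h)/2000
    def mod(q):
        x=X-q[0]; y=Y-q[1]; r=np.hypot(x,y); u=x*np.cos(q[2])+y*np.sin(q[2]); v=-x*np.sin(q[2])+y*np.cos(q[2])
        sg=lambda d: np.clip(d/.001+.5,0,1)
        return sg(.054-r)*sg(r-.0152)*(1-sg(u)*sg(.0064-abs(v))), np.where((abs(v)>.015)&(abs(np.arctan2(v,u))<1.0)&(r>.03),0,1)*(r<.07)
    f=lambda q:(lambda a:(abs(a[0]-m)*a[1]).sum()/(a[1].sum()))(mod(q))
    best=min((minimize(f,[0,0,a],method="Nelder-Mead",options=dict(initial_simplex=[[0,0,a],[.004,0,a],[0,.004,a],[0,0,a+.08]])) for a in (-.5,-.35,-.2,0,.2)),key=lambda r:r.fun)
    print(nm,c+best.x[:2],best.x[2],best.fun)
E
python3 stand.py
cat > go.py <<'E'
import sys; from h import *
def rel(x,y,z,th):
    s=readout.read_state(); P=s["tool_pos"]; from scipy.spatial.transform import Rotation as Ro
    R=Ro.from_quat(s["ee_rot"]).as_matrix(); d=R.T@(np.array([x,y,z])-P)
    cur=np.arctan2(R[1,0],R[0,0]); a=(cur-th+np.pi)%(2*np.pi)-np.pi
    print("now",P.round(4),"yaw",round(cur,4),"gap",round(s["finger_gap"],4),"t",round(s["time"],1),"tilt",R[:2,2].round(4)); print("dx,dy,dz",(d/.5).round(4),"roll",round(a/(2*np.pi),4))
if __name__=="__main__": rel(*[float(a) for a in sys.argv[1:5]])
E
python3 go.py .5522 .2208 .16 -.0925
```

```text
top [ 0.54672519 -0.16129125] -0.3152519321396834 0.020034823505582666
scene [ 0.55038945 -0.16031884] -0.32089941745005623 0.01587528204682455
now [ 0.2221 -0.4757  0.2313] yaw 0.4368 gap 0.085 t 1.4 tilt [ 0.     -0.0001]
dx,dy,dz [ 1.1874 -0.983   0.1426] roll 0.0842
```

>>> carry_out --motion '[{"jaw": 0, "dx": 0.6, "dy": -0.5, "dz": 0, "roll": 0.042}, {"jaw": 0, "dx": 0.6, "dy": -0.5, "dz": 0, "roll": 0.042}, {"jaw": 0, "dx": 0.6, "dy": -0.5, "dz": 0, "roll": 0.042}, {"jaw": 0, "dx": 0.6, "dy": -0.5, "dz": 0, "roll": 0.042}, {"jaw": 0, "dx": 0.6, "dy": -0.5, "dz": 0, "roll": 0.042}, {"jaw": 0, "dx": 0.6, "dy": -0.5, "dz": 0, "roll": 0.042}, {"jaw": 0, "dx": 0.6, "dy": -0.5, "dz": 0, "roll": 0.042}, {"jaw": 0, "dx": 0.6, "dy": -0.5, "dz": 0, "roll": 0.042}]' --grip_force 60

```text
time: 2.4
tool_pos: [0.3885, -0.1213, 0.2314]
ee_rot: [0.996, 0.088, 0.0, 0.0]
contact_force: [0.2, 0.4, 0.3]
finger_gap: 0.0856
gripper_force: 0.0
```

```bash
python3 go.py .5522 .2208 .16 -.0925
```

```text
now [ 0.3885 -0.1213  0.2314] yaw 0.176 gap 0.0856 t 2.4 tilt [ 0.0003 -0.0004]
dx,dy,dz [ 0.4421 -0.6164  0.1427] roll 0.0427
```

>>> carry_out --motion '[{"jaw": 0.3, "dx": 0.442, "dy": -0.616, "dz": 0.14, "roll": 0.0427}, {"jaw": 0.3, "dx": 0.442, "dy": -0.616, "dz": 0.14, "roll": 0.0427}, {"jaw": 0.3, "dx": 0.442, "dy": -0.616, "dz": 0.14, "roll": 0.0427}, {"jaw": 0.3, "dx": 0.442, "dy": -0.616, "dz": 0.14, "roll": 0.0427}, {"jaw": 0.3, "dx": 0.442, "dy": -0.616, "dz": 0.14, "roll": 0.0427}, {"jaw": 0.3, "dx": 0.442, "dy": -0.616, "dz": 0.14, "roll": 0.0427}, {"jaw": 0.3, "dx": 0.442, "dy": -0.616, "dz": 0.14, "roll": 0.0427}, {"jaw": 0.3, "dx": 0.442, "dy": -0.616, "dz": 0.14, "roll": 0.0427}]'

```text
time: 3.4
tool_pos: [0.5534, 0.2189, 0.1602]
ee_rot: [0.999, -0.047, -0.001, 0.0]
contact_force: [0.6, -0.6, -0.1]
finger_gap: 0.0599
gripper_force: 0.0
```

```bash
python3 go.py .5525 .2208 .068 -.0925; python3 - <<'E'
from h import *
sc=vision.capture("scene"); cv2.imwrite("pics/s1.png",cv2.resize(sc["image"][80:280,260:520],None,fx=2.5,fy=2.5))
E
```

```text
now [0.5534 0.2189 0.1602] yaw -0.0948 gap 0.0599 t 3.4 tilt [-0.0012 -0.0007]
dx,dy,dz [-0.002  -0.0038  0.1843] roll -0.0004
```

View pics/s1.png

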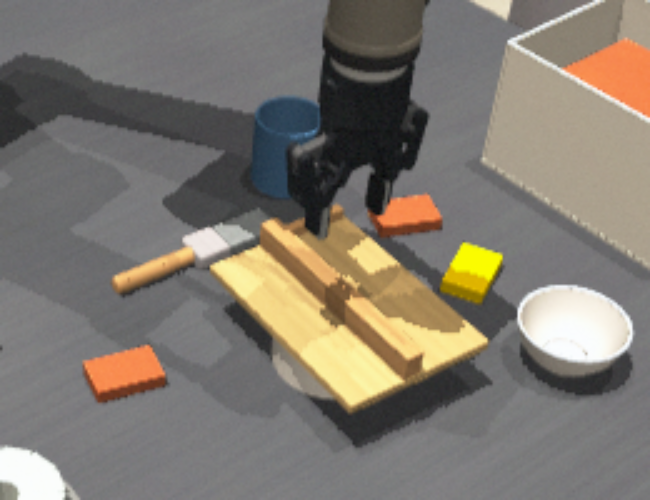

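>>> carry_out --motion '[{"jaw": 0.3, "dx": -0.002, "dy": -0.0038, "dz": 0.1, "roll": 0}, {"jaw": 0.3, "dx": -0.002, "dy": -0.0038, "dz": 0.184, "roll": 0}, {"jaw": 0.3, "dx": -0.002, "dy": -0.0038, "dz": 0.184, "roll": 0}, {"jaw": 1, "dx": -0.002, "dy": -0.0038, "dz": 0.184, "roll": 0}, {"jaw": 1, "dx": -0.002, "dy": -0.0038, "dz": 0.184, "roll": 0}, {"jaw": 1, "dx": -0.002, "dy": -0.0038, "dz": 0.184, "roll": 0}, {"jaw": 1, "dx": -0.002, "dy": -0.0038, "dz": 0.184, "roll": 0}, {"jaw": 1, "dx": -0.002, "dy": -0.0038, "dz": 0.184, "roll": 0}]' --grip_force 60

```text
time: 4.45
tool_pos: [0.5534, 0.221, 0.0718]
ee_rot: [0.999, -0.048, 0.002, -0.0]
contact_force: [-0.2, -1.7, 6.2]
finger_gap: 0.0188
gripper_force: 60.3
```

```bash
python3 go.py .55 .2208 .148 -.0925
```

```text
now [0.5534 0.221  0.0718] yaw -0.0952 gap 0.0188 t 4.5 tilt [0.0042 0.0003]
dx,dy,dz [-0.0062  0.001  -0.1525] roll -0.0004
```

>>> carry_out --motion '[{"jaw": 1, "dx": 0, "dy": 0, "dz": -0.03}, {"jaw": 1, "dx": 0, "dy": 0, "dz": -0.06}, {"jaw": 1, "dx": 0, "dy": 0, "dz": -0.1}, {"jaw": 1, "dx": 0, "dy": 0, "dz": -0.15}, {"jaw": 1, "dx": 0, "dy": 0, "dz": -0.15}, {"jaw": 1, "dx": 0, "dy": 0, "dz": -0.15}]'

```text
schema error: expected keys jaw, dx, dy, dz, roll
```

```bash
python3 go.py .55 .02 .148 -.318; python3 - <<'E'
from h import *
sc=vision.capture("scene"); cv2.imwrite("pics/s2.png",cv2.resize(sc["image"][80:280,260:520],None,fx=2.5,fy=2.5))
E
```

```text
now [0.5534 0.221  0.0718] yaw -0.0952 gap 0.0188 t 4.5 tilt [0.0042 0.0003]
dx,dy,dz [ 0.032   0.4008 -0.1526] roll 0.0355
```

View pics/s2.png

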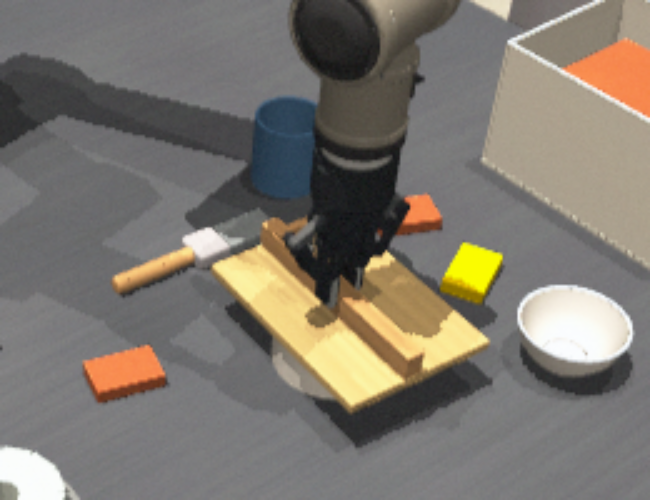

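>>> carry_out --motion '[{"jaw": 1, "dx": 0, "dy": 0, "dz": -0.03, "roll": 0}, {"jaw": 1, "dx": 0, "dy": 0, "dz": -0.06, "roll": 0}, {"jaw": 1, "dx": 0, "dy": 0, "dz": -0.1, "roll": 0}, {"jaw": 1, "dx": 0, "dy": 0, "dz": -0.15, "roll": 0}, {"jaw": 1, "dx": 0, "dy": 0, "dz": -0.15, "roll": 0}, {"jaw": 1, "dx": 0, "dy": 0, "dz": -0.15, "roll": 0}]'

```text
time: 5.25
tool_pos: [0.5515, 0.221, 0.1437]
ee_rot: [0.999, -0.048, -0.001, 0.0]
contact_force: [0.6, 0.5, -4.5]
finger_gap: 0.0187
gripper_force: 59.1
```

```bash
python3 go.py .55 .02 .148 -.318; python3 - <<'E'
from h import *
top=vision.capture("top");sc=vision.capture("scene"); cv2.imwrite("pics/s3.png",np.hstack([cv2.resize(sc["image"][80:280,300:520],(440,400)),cv2.resize(top["image"][130:330,140:320],(360,400))]))
E
```

```text
now [0.5515 0.221  0.1437] yaw -0.0953 gap 0.0187 t 5.2 tilt [-0.0011 -0.0004]
dx,dy,dz [ 0.0352  0.4006 -0.0085] roll 0.0354
```

View pics/s3.png

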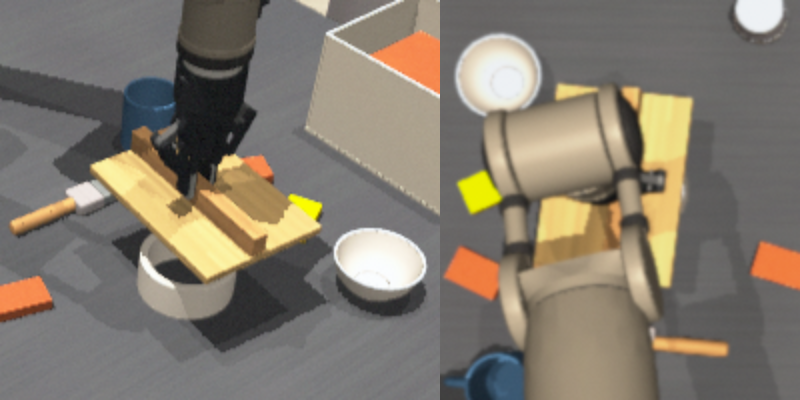

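>>> carry_out --motion '[{"jaw": 1, "dx": 0.006, "dy": 0.08, "dz": -0.01, "roll": 0.006}, {"jaw": 1, "dx": 0.015, "dy": 0.18, "dz": -0.01, "roll": 0.015}, {"jaw": 1, "dx": 0.025, "dy": 0.28, "dz": -0.01, "roll": 0.024}, {"jaw": 1, "dx": 0.033, "dy": 0.38, "dz": -0.01, "roll": 0.032}, {"jaw": 1, "dx": 0.042, "dy": 0.48, "dz": -0.01, "roll": 0.0355}, {"jaw": 1, "dx": 0.05, "dy": 0.58, "dz": -0.01, "roll": 0.0355}, {"jaw": 1, "dx": 0.06, "dy": 0.68, "dz": -0.01, "roll": 0.0355}, {"jaw": 1, "dx": 0.064, "dy": 0.72, "dz": -0.01, "roll": 0.0355}]'

```text
time: 6.35
tool_pos: [0.5491, -0.1429, 0.1483]
ee_rot: [0.987, -0.16, -0.001, 0.0]
contact_force: [0.1, 0.9, -4.7]
finger_gap: 0.0186
gripper_force: 59.6
```

```bash
python3 go.py .5494 -.1606 .110 -.321; python3 - <<'E'
from h import *
sc=vision.capture("scene"); print([(d["uv"],d["conf"]) for d in vision.find_in(sc,"bat")]); cv2.imwrite("pics/s4.png",cv2.resize(sc["image"][170:350,160:400],None,fx=3,fy=3))
d=vision.silhouettes(sc,"bat")
s=readout.read_state()["tool_pos"]
for z in (.115,.12,.125,.13): print(z,fit([(sc,d[0]["region"])],BAT,[s[0],s[1],-.32],z))
E
```

```text
now [ 0.5491 -0.1429  0.1483] yaw -0.3212 gap 0.0186 t 6.3 tilt [-0.0013 -0.    ]
dx,dy,dz [0.0118 0.0333 0.0767] roll -0.0
[([272.2, 255.4], 0.75), ([173.9, 377.6], 0.51)]
0.115 (array([ 0.54227303, -0.13752012, -0.31945229]), np.float64(0.29266539216041565))
0.12 (array([ 0.54627857, -0.13975988, -0.32087877]), np.float64(0.2951309084892273))
0.125 (array([ 0.54922872, -0.14175116, -0.3229573 ]), np.float64(0.3002498745918274))
0.13 (array([ 0.55287976, -0.14389644, -0.32721054]), np.float64(0.3081439137458801))
```

View pics/s4.png

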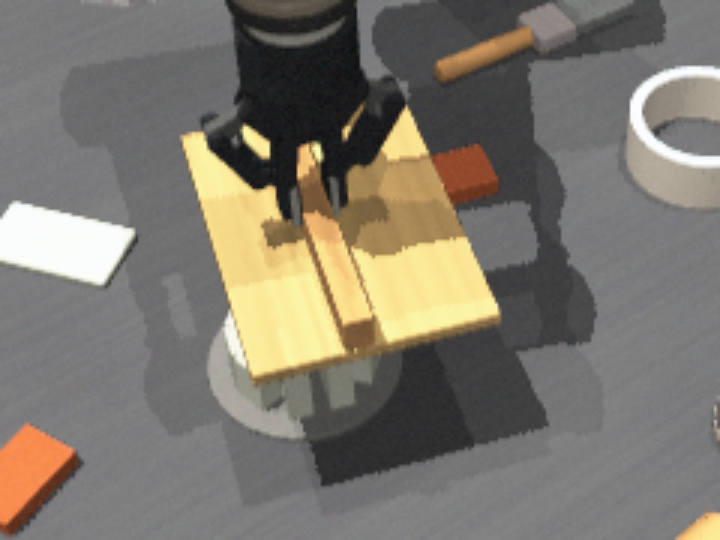

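>>> carry_out --motion '[{"jaw": 1, "dx": 0.012, "dy": 0.034, "dz": 0.02, "roll": 0}, {"jaw": 1, "dx": 0.012, "dy": 0.034, "dz": 0.05, "roll": 0}, {"jaw": 1, "dx": 0.012, "dy": 0.034, "dz": 0.07, "roll": 0}, {"jaw": 1, "dx": 0.012, "dy": 0.034, "dz": 0.08, "roll": 0}, {"jaw": 1, "dx": 0.012, "dy": 0.034, "dz": 0.09, "roll": 0}, {"jaw": 1, "dx": 0.012, "dy": 0.034, "dz": 0.1, "roll": 0}, {"jaw": 1, "dx": 0.012, "dy": 0.034, "dz": 0.1, "roll": 0}]'

```text
time: 7.38
tool_pos: [0.55, -0.1584, 0.0992]
ee_rot: [0.987, -0.159, -0.0, 0.0]
contact_force: [0.1, -0.5, -4.0]
finger_gap: 0.0184
gripper_force: 59.7
```

```bash
python3 go.py .5494 -.1606 .086 -.321
```

```text
now [ 0.55   -0.1584  0.0992] yaw -0.3184 gap 0.0184 t 7.4 tilt [-0.0001 -0.0003]
dx,dy,dz [0.0002 0.0046 0.0264] roll 0.0004
```

>>> carry_out --motion '[{"jaw": 1, "dx": 0, "dy": 0.004, "dz": 0, "roll": 0}, {"jaw": 1, "dx": 0, "dy": 0.004, "dz": 0.01, "roll": 0}, {"jaw": 1, "dx": 0, "dy": 0.004, "dz": 0.016, "roll": 0}, {"jaw": 1, "dx": 0, "dy": 0.004, "dz": 0.022, "roll": 0}, {"jaw": 1, "dx": 0, "dy": 0.004, "dz": 0.022, "roll": 0}]'

```text
time: 8.0
tool_pos: [0.5493, -0.1601, 0.0879]
ee_rot: [0.987, -0.159, -0.0, -0.0]
contact_force: [-0.3, -0.5, -3.8]
finger_gap: 0.0183
gripper_force: 59.8
```

```bash
python3 go.py .5494 -.1606 .068 -.321
```

```text
now [ 0.5493 -0.1601  0.0879] yaw -0.3184 gap 0.0183 t 8.0 tilt [-0.0006  0.0001]
dx,dy,dz [0.0006 0.0008 0.0399] roll 0.0004
```

>>> carry_out --motion '[{"jaw": 1, "dx": 0, "dy": 0.001, "dz": 0.005, "roll": 0.0003}, {"jaw": 1, "dx": 0, "dy": 0.001, "dz": 0.01, "roll": 0.0003}, {"jaw": 1, "dx": 0, "dy": 0.001, "dz": 0.015, "roll": 0.0003}, {"jaw": 1, "dx": 0, "dy": 0.001, "dz": 0.02, "roll": 0.0003}]'

```text
time: 8.5
tool_pos: [0.5492, -0.1607, 0.0781]
ee_rot: [0.987, -0.16, 0.0, 0.0]
contact_force: [0.7, 0.6, -4.0]
finger_gap: 0.0185
gripper_force: 59.8
```

>>> carry_out --motion '[{"jaw": 1, "dx": 0, "dy": 0, "dz": 0.006, "roll": 0}, {"jaw": 1, "dx": 0, "dy": 0, "dz": 0.012, "roll": 0}, {"jaw": 1, "dx": 0, "dy": 0, "dz": 0.018, "roll": 0}, {"jaw": 1, "dx": 0, "dy": 0, "dz": 0.02, "roll": 0}, {"jaw": 1, "dx": 0, "dy": 0, "dz": 0.02, "roll": 0}]'

```text
time: 9.12
tool_pos: [0.5492, -0.1607, 0.0682]
ee_rot: [0.987, -0.159, -0.0, 0.0]
contact_force: [1.0, -0.2, -4.6]
finger_gap: 0.0185
gripper_force: 59.7
```

Open and rise straight up, then check.

>>> carry_out --motion '[{"jaw": 0.5, "dx": 0, "dy": 0, "dz": 0, "roll": 0}, {"jaw": 0.4, "dx": 0, "dy": 0, "dz": 0, "roll": 0}, {"jaw": 0.3, "dx": 0, "dy": 0, "dz": 0, "roll": 0}, {"jaw": 0.3, "dx": 0, "dy": 0, "dz": -0.1, "roll": 0}, {"jaw": 0, "dx": 0, "dy": 0.2, "dz": -0.25, "roll": 0}, {"jaw": 0, "dx": -0.1, "dy": 0.4, "dz": -0.25, "roll": 0}, {"jaw": 0, "dx": -0.1, "dy": 0.5, "dz": -0.25, "roll": 0}, {"jaw": 0, "dx": -0.1, "dy": 0.5, "dz": -0.25, "roll": 0}]'

```text
time: 10.12
tool_pos: [0.4333, -0.3647, 0.1907]
ee_rot: [0.987, -0.159, 0.001, 0.0]
contact_force: [0.5, -0.5, 0.2]
finger_gap: 0.0851
gripper_force: 0.0
```

```bash
cat > look2.py <<'E'
from h import *
import sys
top=vision.capture("top"); sc=vision.capture("scene")
for t in tiles(top,sc):
    if t[1]<.6: print("tile",t[0].round(4),round(t[1],3),t[2])
obs=[]
for p in (top,sc):
    d=vision.silhouettes(p,"bat")
    k=[x["region"] for x in d if np.hypot(*(np.array(x["uv"])-proj(p,[.549,-.16,.06])[0]))<40]
    if k: obs.append((p,k[0]))
for z in (.045,.063):
  for o in [obs]+[[x] for x in obs]: print("bat",z,fit(o,BAT,[.549,-.16,-.32],z))
m=np.hstack([cv2.resize(top["image"][150:300,300:500],(400,300)),cv2.resize(sc["image"][180:330,160:360],(400,300))])
cv2.imwrite(sys.argv[1],m)
E
python3 look2.py pics/b1.png
```

```text
tile [ 0.5217 -0.3765  0.3737] 0.099 [array([ 0.5205, -0.3768]), array([ 0.5236, -0.3764])]
tile [ 0.4614  0.0337 -0.2924] 0.1 [array([0.4607, 0.0336]), array([0.4643, 0.0334])]
tile [ 0.4467  0.4302 -0.4398] 0.124 [array([0.4454, 0.4294]), array([0.4489, 0.4302])]
bat 0.045 (array([ 0.5487011 , -0.15966347, -0.31914052]), np.float64(0.02880435809493065))
bat 0.045 (array([ 0.54727109, -0.15964927, -0.31903215]), np.float64(0.025273989886045456))
bat 0.045 (array([ 0.5496842 , -0.15957004, -0.31816493]), np.float64(0.02573583461344242))
bat 0.063 (array([ 0.55054895, -0.16065689, -0.31483   ]), np.float64(0.11034996807575226))
bat 0.063 (array([ 0.54641939, -0.15821146, -0.31929671]), np.float64(0.048034604638814926))
bat 0.063 (array([ 0.56068855, -0.16630168, -0.3295251 ]), np.float64(0.06021891161799431))
```

View pics/b1.png

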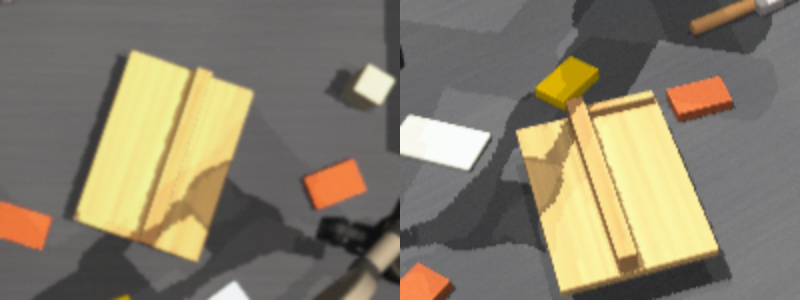

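```bash
python3 go.py .5217 -.3772 .11 1.944
```

```text
now [ 0.4337 -0.364   0.19  ] yaw -0.3232 gap 0.0853 t 10.3 tilt [ 0.0005 -0.0001]
dx,dy,dz [ 0.1752 -0.0309  0.1601] roll -0.3608
```

>>> carry_out --motion '[{"jaw": 0, "dx": 0.1, "dy": -0.03, "dz": 0.05, "roll": -0.3608}, {"jaw": 0, "dx": 0.175, "dy": -0.03, "dz": 0.1, "roll": -0.3608}, {"jaw": 0, "dx": 0.175, "dy": -0.03, "dz": 0.1, "roll": -0.3608}, {"jaw": 0, "dx": 0.175, "dy": -0.03, "dz": 0.1, "roll": -0.3608}, {"jaw": 0, "dx": 0.175, "dy": -0.03, "dz": 0.1, "roll": -0.3608}, {"jaw": 0, "dx": 0.175, "dy": -0.03, "dz": 0.1, "roll": -0.3608}, {"jaw": 0, "dx": 0.175, "dy": -0.03, "dz": 0.1, "roll": -0.3608}, {"jaw": 0, "dx": 0.175, "dy": -0.03, "dz": 0.1, "roll": -0.3608}]'

```text
time: 11.32
tool_pos: [0.5231, -0.3743, 0.1394]
ee_rot: [0.829, 0.56, 0.0, -0.0]
contact_force: [0.6, 0.0, 0.7]
finger_gap: 0.0855
gripper_force: 0.0
```

```bash
python3 go.py .5217 -.3772 .09 1.944
```

```text
now [ 0.5231 -0.3743  0.1394] yaw 1.1883 gap 0.0855 t 11.3 tilt [-0.0004  0.0009]
dx,dy,dz [-0.0064 -0.0004  0.0989] roll -0.1203
```

>>> carry_out --motion '[{"jaw": 0, "dx": -0.006, "dy": 0, "dz": 0.08, "roll": -0.12}, {"jaw": 0, "dx": -0.006, "dy": 0, "dz": 0.08, "roll": -0.12}, {"jaw": 0, "dx": -0.006, "dy": 0, "dz": 0.08, "roll": -0.12}, {"jaw": 0, "dx": -0.006, "dy": 0, "dz": 0.08, "roll": -0.12}, {"jaw": 0, "dx": -0.006, "dy": 0, "dz": 0.08, "roll": -0.12}, {"jaw": 0, "dx": -0.006, "dy": 0, "dz": 0.16, "roll": -0.12}, {"jaw": 0, "dx": -0.006, "dy": 0, "dz": 0.22, "roll": -0.12}, {"jaw": 0, "dx": -0.006, "dy": 0, "dz": 0.22, "roll": -0.12}]'

```text
time: 12.32
tool_pos: [0.52, -0.3771, 0.0273]
ee_rot: [0.569, 0.822, 0.0, -0.003]
contact_force: [-0.5, 0.6, -0.6]
finger_gap: 0.0855
gripper_force: 0.0
```

```bash
python3 go.py .5217 -.3772 .003 1.944; python3 -c "
from h import *
sc=vision.capture('scene'); print(proj(sc,[.5217,-.3765,.01]))
for c,m in blobs(sc): print(c,m.sum())"
```

```text
now [ 0.52   -0.3771  0.0273] yaw 1.9315 gap 0.0855 t 12.3 tilt [-0.0041  0.004 ]
dx,dy,dz [-0.0017  0.0031  0.0485] roll -0.002
[[164.91467468 327.89604815]]
[421.50139276 165.78272981] 359
[309.30327869 228.96311475] 488
[161.31481481 332.49444444] 540
[416.52895753 337.70656371] 259
[314.6314741  429.24900398] 502
```

>>> carry_out --motion '[{"jaw": 0, "dx": -0.0017, "dy": 0.003, "dz": 0.045, "roll": -0.002}, {"jaw": 0, "dx": -0.0017, "dy": 0.003, "dz": 0.048, "roll": -0.002}, {"jaw": 1, "dx": -0.0017, "dy": 0.003, "dz": 0.048, "roll": -0.002}, {"jaw": 1, "dx": -0.0017, "dy": 0.003, "dz": 0.048, "roll": -0.002}, {"jaw": 1, "dx": -0.0017, "dy": 0.003, "dz": 0.048, "roll": -0.002}, {"jaw": 1, "dx": -0.0017, "dy": 0.003, "dz": 0.048, "roll": -0.002}, {"jaw": 1, "dx": -0.0017, "dy": 0.003, "dz": 0.048, "roll": -0.002}]' --grip_force 40

```text
time: 13.25
tool_pos: [0.5232, -0.3801, 0.0073]
ee_rot: [0.563, 0.827, -0.0, 0.001]
contact_force: [-0.9, 0.6, 6.0]
finger_gap: 0.0434
gripper_force: 41.3
```

```bash
python3 go.py .5217 -.3772 .10 1.944
```

```text
now [ 0.5232 -0.3801  0.0073] yaw 1.946 gap 0.0434 t 13.2 tilt [ 0.0016 -0.0016]
dx,dy,dz [ 0.0061 -0.0006 -0.1855] roll 0.0003
```

```bash
cat > bgo.py <<'E'
import sys; from go import *
B=np.array([.5490,-.1607]); Y=-.319
def w(bx,by): return B+[np.cos(Y)*bx-np.sin(Y)*by, np.sin(Y)*bx+np.cos(Y)*by]
if __name__=="__main__":
    bx,by,z=[float(a)/1000 for a in sys.argv[1:4]]
    P=readout.read_state()["tool_pos"][:2]-B; print("bat mm",[round(1000*(np.cos(Y)*P[0]+np.sin(Y)*P[1]),1),round(1000*(-np.sin(Y)*P[0]+np.cos(Y)*P[1]),1)], "F",readout.read_state()["contact_force"].round(1))
    rel(*w(bx,by),z,Y+np.pi/2)
E
python3 bgo.py -62.5 45 130
```

```text
bat mm [np.float64(44.3), np.float64(-216.4)] F [-0.9  0.6  6. ]
now [ 0.5232 -0.3801  0.0073] yaw 1.946 gap 0.0434 t 13.2 tilt [ 0.0016 -0.0016]
dx,dy,dz [ 0.5379  0.1705 -0.2464] roll 0.1105
```

>>> carry_out --motion '[{"jaw": 1, "dx": 0, "dy": 0, "dz": -0.1, "roll": 0}, {"jaw": 1, "dx": 0, "dy": 0, "dz": -0.2, "roll": 0.02}, {"jaw": 1, "dx": 0.08, "dy": 0.03, "dz": -0.25, "roll": 0.045}, {"jaw": 1, "dx": 0.18, "dy": 0.06, "dz": -0.25, "roll": 0.07}, {"jaw": 1, "dx": 0.3, "dy": 0.1, "dz": -0.25, "roll": 0.095}, {"jaw": 1, "dx": 0.42, "dy": 0.14, "dz": -0.25, "roll": 0.11}, {"jaw": 1, "dx": 0.52, "dy": 0.165, "dz": -0.25, "roll": 0.1105}, {"jaw": 1, "dx": 0.538, "dy": 0.17, "dz": -0.25, "roll": 0.1105}]'

```text
time: 14.25
tool_pos: [0.5022, -0.095, 0.131]
ee_rot: [0.809, 0.587, -0.0, -0.0]
contact_force: [-0.2, -0.5, -0.5]
finger_gap: 0.0434
gripper_force: 41.6
```

```bash
python3 bgo.py -62.5 45 66
```

```text
bat mm [np.float64(-65.0), np.float64(47.7)] F [-0.2 -0.5 -0.5]
now [ 0.5022 -0.095   0.131 ] yaw 1.2554 gap 0.0434 t 14.2 tilt [-0.0008  0.0006]
dx,dy,dz [-0.0054  0.0051  0.13  ] roll 0.0006
```

>>> carry_out --motion '[{"jaw": 1, "dx": -0.0054, "dy": 0.005, "dz": 0.08, "roll": 0}, {"jaw": 1, "dx": -0.0054, "dy": 0.005, "dz": 0.12, "roll": 0}, {"jaw": 1, "dx": -0.0054, "dy": 0.005, "dz": 0.13, "roll": 0}, {"jaw": 1, "dx": -0.0054, "dy": 0.005, "dz": 0.132, "roll": 0}, {"jaw": 0.4, "dx": -0.0054, "dy": 0.005, "dz": 0.132, "roll": 0}, {"jaw": 0.4, "dx": -0.0054, "dy": 0.005, "dz": 0.132, "roll": 0}, {"jaw": 0.4, "dx": -0.0054, "dy": 0.005, "dz": 0.09, "roll": 0}, {"jaw": 1, "dx": -0.0054, "dy": 0.12, "dz": 0.03, "roll": 0}]'

```text
time: 15.25
tool_pos: [0.5533, -0.1171, 0.1141]
ee_rot: [0.81, 0.586, -0.002, -0.003]
contact_force: [2.2, -0.7, 0.6]
finger_gap: 0.0341
gripper_force: 0.0
```

```bash
python3 bgo.py -10 46 110
```

```text
bat mm [np.float64(-9.6), np.float64(42.7)] F [ 2.2 -0.7  0.6]
now [ 0.5533 -0.1171  0.1141] yaw 1.2524 gap 0.0341 t 15.2 tilt [-0.0078  0.0027]
dx,dy,dz [ 0.0066 -0.0008  0.0082] roll 0.0001
```

>>> carry_out --motion '[{"jaw": 1, "dx": 0.01, "dy": 0, "dz": 0, "roll": 0}, {"jaw": 1, "dx": 0.01, "dy": 0, "dz": 0.04, "roll": 0}, {"jaw": 1, "dx": 0.01, "dy": 0, "dz": 0.08, "roll": 0}, {"jaw": 1, "dx": 0.01, "dy": 0, "dz": 0.086, "roll": 0}, {"jaw": 1, "dx": 0.01, "dy": -0.02, "dz": 0.086, "roll": 0}, {"jaw": 1, "dx": 0.01, "dy": -0.035, "dz": 0.086, "roll": 0}, {"jaw": 1, "dx": 0.01, "dy": -0.05, "dz": 0.086, "roll": 0}, {"jaw": 1, "dx": 0.01, "dy": -0.06, "dz": 0.086, "roll": 0}]'

```text
time: 16.25
tool_pos: [0.5303, -0.1046, 0.0723]
ee_rot: [0.81, 0.586, 0.0, 0.001]
contact_force: [0.7, -1.1, 0.6]
finger_gap: 0.0002
gripper_force: 0.6
```

```bash
python3 bgo.py -45 46 70
```

```text
bat mm [np.float64(-35.3), np.float64(47.4)] F [ 0.7 -1.1  0.6]
now [ 0.5303 -0.1046  0.0723] yaw 1.252 gap 0.0002 t 16.2 tilt [ 0.0016 -0.0006]
dx,dy,dz [-0.0027 -0.0194  0.0047] roll 0.0
```

Continue the push slowly past the expected contact.

>>> carry_out --motion '[{"jaw": 1, "dx": -0.002, "dy": -0.008, "dz": 0.003, "roll": 0}, {"jaw": 1, "dx": -0.002, "dy": -0.014, "dz": 0.003, "roll": 0}, {"jaw": 1, "dx": -0.002, "dy": -0.018, "dz": 0.003, "roll": 0}, {"jaw": 1, "dx": -0.002, "dy": -0.021, "dz": 0.003, "roll": 0}, {"jaw": 1, "dx": -0.002, "dy": -0.024, "dz": 0.003, "roll": 0}, {"jaw": 1, "dx": -0.002, "dy": -0.024, "dz": 0.003, "roll": 0}]'

```text
time: 17.0
tool_pos: [0.5184, -0.1017, 0.0701]
ee_rot: [0.81, 0.586, -0.0, -0.0]
contact_force: [1.1, 0.3, 0.9]
finger_gap: 0.0001
gripper_force: 0.4
```

```bash
python3 bgo.py -45 46 70;  python3 - <<'E'
from h import *
sc=vision.capture("scene"); cv2.imwrite("pics/s5.png",cv2.resize(sc["image"][200:320,200:360],None,fx=4,fy=4,interpolation=cv2.INTER_CUBIC))
E
```

```text
bat mm [np.float64(-47.6), np.float64(46.4)] F [1.1 0.3 0.9]
now [ 0.5184 -0.1017  0.0701] yaw 1.252 gap 0.0001 t 17.0 tilt [-0.0005  0.0001]
dx,dy,dz [-0.0008  0.0051  0.0002] roll 0.0
```

View pics/s5.png

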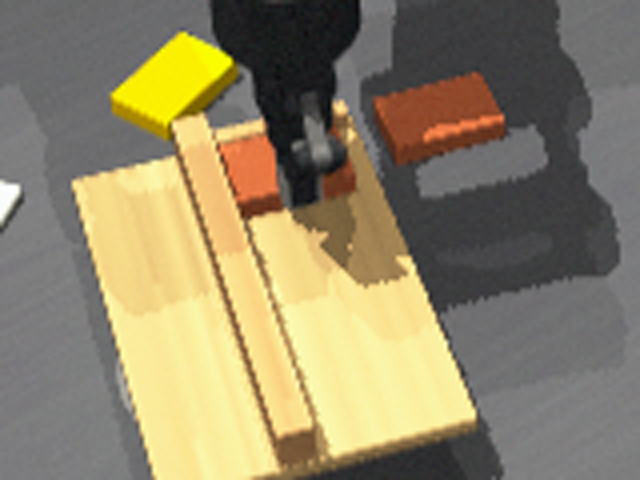

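>>> carry_out --motion '[{"jaw": 1, "dx": 0, "dy": -0.003, "dz": 0, "roll": 0}, {"jaw": 1, "dx": 0, "dy": -0.006, "dz": 0, "roll": 0}, {"jaw": 1, "dx": 0, "dy": -0.006, "dz": 0, "roll": 0}]'

```text
time: 17.42
tool_pos: [0.5154, -0.1007, 0.0701]
ee_rot: [0.81, 0.586, -0.0, -0.0]
contact_force: [-0.7, 0.0, 0.2]
finger_gap: -0.0003
gripper_force: 0.0
```

```bash
python3 bgo.py -45 46 70
```

```text
bat mm [np.float64(-50.7), np.float64(46.4)] F [-0.7  0.   0.2]
now [ 0.5154 -0.1007  0.0701] yaw 1.2519 gap -0.0003 t 17.4 tilt [-0.0008  0.0002]
dx,dy,dz [-0.0008  0.0114  0.0001] roll 0.0
```

>>> carry_out --motion '[{"jaw": 1, "dx": 0, "dy": -0.003, "dz": 0, "roll": 0}, {"jaw": 1, "dx": 0, "dy": -0.006, "dz": 0, "roll": 0}, {"jaw": 1, "dx": 0, "dy": -0.006, "dz": 0, "roll": 0}]'

```text
time: 17.8
tool_pos: [0.5127, -0.0999, 0.0702]
ee_rot: [0.81, 0.586, -0.0, -0.0]
contact_force: [-0.6, 0.2, -0.2]
finger_gap: 0.0
gripper_force: 0.0
```

```bash
python3 bgo.py -45 46 70
```

```text
bat mm [np.float64(-53.5), np.float64(46.4)] F [-0.6  0.2 -0.2]
now [ 0.5127 -0.0999  0.0702] yaw 1.2519 gap 0.0 t 17.8 tilt [-0.0003  0.    ]
dx,dy,dz [-0.0008  0.017   0.0004] roll 0.0
```

>>> carry_out --motion '[{"jaw": 1, "dx": 0, "dy": -0.002, "dz": 0, "roll": 0}, {"jaw": 1, "dx": 0, "dy": -0.004, "dz": 0, "roll": 0}, {"jaw": 1, "dx": 0, "dy": -0.006, "dz": 0, "roll": 0}, {"jaw": 1, "dx": 0, "dy": -0.006, "dz": 0, "roll": 0}]'

```text
time: 18.3
tool_pos: [0.5105, -0.0993, 0.0704]
ee_rot: [0.81, 0.586, 0.0, 0.001]
contact_force: [3.4, -3.6, -0.4]
finger_gap: -0.0001
gripper_force: 2.1
```

```bash
python3 bgo.py -45 46 70
```

```text
bat mm [np.float64(-55.8), np.float64(46.2)] F [ 3.4 -3.6 -0.4]
now [ 0.5105 -0.0993  0.0704] yaw 1.2519 gap -0.0001 t 18.3 tilt [ 0.0011 -0.0007]
dx,dy,dz [-0.0005  0.0216  0.0009] roll 0.0
```

>>> carry_out --motion '[{"jaw": 1, "dx": 0, "dy": 0.02, "dz": 0, "roll": 0}, {"jaw": 1, "dx": 0, "dy": 0.02, "dz": -0.06, "roll": 0}, {"jaw": 1, "dx": 0.07, "dy": -0.02, "dz": -0.06, "roll": 0}, {"jaw": 1, "dx": 0.12, "dy": -0.054, "dz": -0.06, "roll": 0}, {"jaw": 1, "dx": 0.12, "dy": -0.054, "dz": -0.02, "roll": 0}, {"jaw": 1, "dx": 0.12, "dy": -0.054, "dz": 0, "roll": 0}, {"jaw": 1, "dx": 0.11, "dy": -0.054, "dz": 0, "roll": 0}, {"jaw": 1, "dx": 0.1, "dy": -0.054, "dz": 0, "roll": 0}]'

```text
time: 19.3
tool_pos: [0.5003, -0.0438, 0.0704]
ee_rot: [0.811, 0.586, -0.0, 0.0]
contact_force: [0.1, -0.3, 0.3]
finger_gap: -0.0001
gripper_force: 0.0
```

```bash
python3 bgo.py -82.5 91 70
```

```text
bat mm [np.float64(-83.0), np.float64(95.7)] F [ 0.1 -0.3  0.3]
now [ 0.5003 -0.0438  0.0704] yaw 1.2514 gap -0.0001 t 19.3 tilt [ 0.     -0.0001]
dx,dy,dz [-0.0095  0.0009  0.0008] roll -0.0001
```

>>> carry_out --motion '[{"jaw": 1, "dx": -0.003, "dy": 0, "dz": 0, "roll": 0}, {"jaw": 1, "dx": -0.006, "dy": 0, "dz": 0, "roll": 0}, {"jaw": 1, "dx": -0.009, "dy": 0, "dz": 0, "roll": 0}, {"jaw": 1, "dx": -0.012, "dy": 0, "dz": 0, "roll": 0}, {"jaw": 1, "dx": -0.012, "dy": 0, "dz": 0, "roll": 0}]'

```text
time: 19.92
tool_pos: [0.4982, -0.0488, 0.0703]
ee_rot: [0.81, 0.586, 0.0, 0.0]
contact_force: [0.2, -0.0, 0.4]
finger_gap: 0.0001
gripper_force: 0.1
```

```bash
python3 bgo.py -82.5 91 70
```

```text
bat mm [np.float64(-83.3), np.float64(90.4)] F [ 0.2 -0.   0.4]
now [ 0.4982 -0.0488  0.0703] yaw 1.2519 gap 0.0001 t 19.9 tilt [ 0.0001 -0.0001]
dx,dy,dz [0.0013 0.0016 0.0005] roll 0.0
```

>>> carry_out --motion '[{"jaw": 1, "dx": -0.002, "dy": 0, "dz": 0, "roll": 0}, {"jaw": 1, "dx": -0.004, "dy": 0, "dz": 0, "roll": 0}, {"jaw": 1, "dx": -0.006, "dy": 0, "dz": 0, "roll": 0}, {"jaw": 1, "dx": -0.006, "dy": 0, "dz": 0, "roll": 0}]'

```text
time: 20.42
tool_pos: [0.497, -0.0514, 0.0701]
ee_rot: [0.81, 0.586, -0.0, -0.0]
contact_force: [-1.4, 3.5, 1.6]
finger_gap: 0.0002
gripper_force: 1.8
```

```bash
python3 bgo.py -82.5 91 70
```

```text
bat mm [np.float64(-83.7), np.float64(87.5)] F [-1.4  3.5  1.6]
now [ 0.497  -0.0514  0.0701] yaw 1.2519 gap 0.0002 t 20.4 tilt [-0.0006  0.0003]
dx,dy,dz [0.007  0.0023 0.0003] roll 0.0
```

>>> carry_out --motion '[{"jaw": 1, "dx": 0.02, "dy": 0, "dz": 0, "roll": 0}, {"jaw": 0.5, "dx": 0.02, "dy": 0, "dz": -0.1, "roll": 0}, {"jaw": 0, "dx": 0.02, "dy": -0.1, "dz": -0.18, "roll": 0}, {"jaw": 0, "dx": 0.02, "dy": -0.25, "dz": -0.2, "roll": 0}, {"jaw": 0, "dx": 0.02, "dy": -0.25, "dz": -0.2, "roll": 0}, {"jaw": 0, "dx": 0.02, "dy": -0.25, "dz": -0.2, "roll": 0}]'

```text
time: 21.18
tool_pos: [0.3822, -0.0029, 0.1707]
ee_rot: [0.81, 0.586, 0.001, 0.001]
contact_force: [1.0, -0.2, -1.0]
finger_gap: 0.0851
gripper_force: 0.0
```

```bash
cat > t.py <<'E'
from h import *
top=vision.capture("top"); sc=vision.capture("scene")
for z in (0,.057):
  for t in tiles(top,sc,z):
    if t[1]<.6 and (z==0)==(np.hypot(t[0][0]-.549,t[0][1]+.16)>.15): print("z",z,"tile",t[0].round(4),round(t[1],3),t[2])
for c,m in blobs(sc): print(c.round(1),m.sum(),end=" ")
E
python3 t.py; python3 go.py .4614 .0330 .10 1.279
```

```text
z 0 tile [ 0.4623  0.0336 -0.3048] 0.113 [array([0.4609, 0.0335]), array([0.4639, 0.0338])]
z 0 tile [ 0.447   0.4303 -0.425 ] 0.124 [array([0.4459, 0.4295]), array([0.4493, 0.4307])]
z 0.057 tile [ 0.4822 -0.0935 -0.297 ] 0.125 [array([ 0.4808, -0.0933]), array([ 0.4846, -0.0921])]
[421.5 165.8] 359 [309.4 228.9] 484 [269.5 239.7] 559 [416.5 337.7] 266 [314.5 429.2] 503 now [ 0.3833 -0.0034  0.1703] yaw 1.2519 gap 0.0856 t 21.3 tilt [ 0.0016 -0.0007]
dx,dy,dz [0.1181 0.1252 0.1408] roll -0.0043
```

```bash
sed -i 's/Y=-.319/Y=-.298/' bgo.py; python3 go.py .4620 .0330 .03 1.273
```

```text
now [ 0.3833 -0.0034  0.1703] yaw 1.2519 gap 0.0856 t 21.3 tilt [ 0.0016 -0.0007]
dx,dy,dz [0.1185 0.1261 0.2808] roll -0.0034
```

>>> carry_out --motion '[{"jaw": 0, "dx": 0.118, "dy": 0.126, "dz": 0.05, "roll": -0.0034}, {"jaw": 0, "dx": 0.118, "dy": 0.126, "dz": 0.1, "roll": -0.0034}, {"jaw": 0, "dx": 0.118, "dy": 0.126, "dz": 0.12, "roll": -0.0034}, {"jaw": 0, "dx": 0.118, "dy": 0.126, "dz": 0.2, "roll": -0.0034}, {"jaw": 0, "dx": 0.118, "dy": 0.126, "dz": 0.28, "roll": -0.0034}, {"jaw": 0, "dx": 0.118, "dy": 0.126, "dz": 0.28, "roll": -0.0034}]'

```text
time: 22.02
tool_pos: [0.458, 0.0329, 0.0283]
ee_rot: [0.804, 0.594, -0.002, -0.002]
contact_force: [0.0, -0.4, 0.7]
finger_gap: 0.0857
gripper_force: 0.0
```

```bash
python3 go.py .4620 .0330 .008 1.273
```

```text
now [0.458  0.0329 0.0283] yaw 1.2727 gap 0.0857 t 22.0 tilt [-0.0064  0.0003]
dx,dy,dz [0.0026 0.0079 0.0405] roll -0.0001
```

>>> carry_out --motion '[{"jaw": 0, "dx": 0.0015, "dy": 0.004, "dz": 0.03, "roll": 0}, {"jaw": 0, "dx": 0.0015, "dy": 0.004, "dz": 0.04, "roll": 0}, {"jaw": 1, "dx": 0.0015, "dy": 0.004, "dz": 0.04, "roll": 0}, {"jaw": 1, "dx": 0.0015, "dy": 0.004, "dz": 0.04, "roll": 0}, {"jaw": 1, "dx": 0.0015, "dy": 0.004, "dz": 0.04, "roll": 0}, {"jaw": 1, "dx": 0.0015, "dy": 0.004, "dz": 0.04, "roll": 0}, {"jaw": 1, "dx": 0.0015, "dy": 0.004, "dz": 0.04, "roll": 0}]' --grip_force 40

```text
time: 22.9
tool_pos: [0.4625, 0.0335, 0.0111]
ee_rot: [0.804, 0.595, 0.0, 0.0]
contact_force: [-1.7, 0.2, 5.5]
finger_gap: 0.043
gripper_force: 39.7
```

```bash
python3 bgo.py -18 45 130
```

```text
bat mm [np.float64(-139.7), np.float64(160.2)] F [-1.7  0.2  5.5]
now [0.4625 0.0335 0.0111] yaw 1.2735 gap 0.043 t 22.9 tilt [ 0.0012 -0.0003]
dx,dy,dz [-0.2306  0.2435 -0.2376] roll 0.0001
```

>>> carry_out --motion '[{"jaw": 1, "dx": 0, "dy": 0, "dz": -0.1, "roll": 0}, {"jaw": 1, "dx": 0, "dy": 0, "dz": -0.2, "roll": 0}, {"jaw": 1, "dx": -0.06, "dy": 0.06, "dz": -0.235, "roll": 0}, {"jaw": 1, "dx": -0.12, "dy": 0.13, "dz": -0.235, "roll": 0}, {"jaw": 1, "dx": -0.18, "dy": 0.19, "dz": -0.235, "roll": 0}, {"jaw": 1, "dx": -0.22, "dy": 0.237, "dz": -0.235, "roll": 0}, {"jaw": 1, "dx": -0.226, "dy": 0.243, "dz": -0.235, "roll": 0}, {"jaw": 1, "dx": -0.226, "dy": 0.243, "dz": -0.235, "roll": 0}]'

```text
time: 23.9
tool_pos: [0.5447, -0.1098, 0.1275]
ee_rot: [0.804, 0.594, -0.0, -0.0]
contact_force: [-0.5, 0.9, -0.9]
finger_gap: 0.0428
gripper_force: 41.3
```

```bash
python3 bgo.py -17.5 47.5 69
```

```text
bat mm [np.float64(-19.1), np.float64(47.4)] F [-0.5  0.9 -0.9]
now [ 0.5447 -0.1098  0.1275] yaw 1.273 gap 0.0428 t 23.9 tilt [-0.0009  0.0005]
dx,dy,dz [0.0002 0.0033 0.117 ] roll 0.0
```

>>> carry_out --motion '[{"jaw": 1, "dx": 0, "dy": 0.003, "dz": 0.07, "roll": 0}, {"jaw": 1, "dx": 0, "dy": 0.003, "dz": 0.105, "roll": 0}, {"jaw": 1, "dx": 0, "dy": 0.003, "dz": 0.117, "roll": 0}, {"jaw": 1, "dx": 0, "dy": 0.003, "dz": 0.117, "roll": 0}, {"jaw": 0.4, "dx": 0, "dy": 0.003, "dz": 0.117, "roll": 0}, {"jaw": 0.4, "dx": 0, "dy": 0.003, "dz": 0.117, "roll": 0}, {"jaw": 0.4, "dx": 0, "dy": 0.003, "dz": 0.06, "roll": 0}, {"jaw": 1, "dx": 0, "dy": 0.11, "dz": 0.03, "roll": 0}]'

```text
time: 24.9
tool_pos: [0.5959, -0.1254, 0.1141]
ee_rot: [0.804, 0.595, -0.001, -0.001]
contact_force: [1.7, -0.6, -0.3]
finger_gap: 0.0339
gripper_force: 0.0
```

```bash
python3 bgo.py 30 47.5 66; python3 t.py
```

```text
bat mm [np.float64(34.5), np.float64(47.5)] F [ 1.7 -0.6 -0.3]
now [ 0.5959 -0.1254  0.1141] yaw 1.2735 gap 0.0339 t 24.9 tilt [-0.0026  0.0008]
dx,dy,dz [ 0.     -0.0088  0.0961] roll 0.0001
z 0 tile [ 0.4467  0.4302 -0.4389] 0.125 [array([0.4458, 0.4295]), array([0.4489, 0.4301])]
[421.5 165.8] 357 [264.4 240.7] 378 [271.7 262.4] 337 [416.6 337.7] 241 [314.6 429.3] 498
```

>>> carry_out --motion '[{"jaw": 1, "dx": 0, "dy": -0.008, "dz": 0.04, "roll": 0}, {"jaw": 1, "dx": 0, "dy": -0.008, "dz": 0.08, "roll": 0}, {"jaw": 1, "dx": 0, "dy": -0.008, "dz": 0.096, "roll": 0}, {"jaw": 1, "dx": 0, "dy": -0.02, "dz": 0.096, "roll": 0}, {"jaw": 1, "dx": 0, "dy": -0.04, "dz": 0.096, "roll": 0}, {"jaw": 1, "dx": 0, "dy": -0.055, "dz": 0.096, "roll": 0}, {"jaw": 1, "dx": 0, "dy": -0.07, "dz": 0.096, "roll": 0}, {"jaw": 1, "dx": 0, "dy": -0.076, "dz": 0.096, "roll": 0}]'

```text
time: 26.0
tool_pos: [0.5616, -0.1152, 0.0654]
ee_rot: [0.804, 0.594, 0.0, 0.001]
contact_force: [1.3, -1.0, 0.4]
finger_gap: -0.0002
gripper_force: 1.0
```

```bash
python3 bgo.py -9 47.5 66
```

```text
bat mm [np.float64(-1.3), np.float64(47.2)] F [ 1.3 -1.   0.4]
now [ 0.5616 -0.1152  0.0654] yaw 1.2733 gap -0.0002 t 26.0 tilt [ 0.0016 -0.0006]
dx,dy,dz [ 0.0006 -0.0154 -0.0013] roll 0.0001
```

>>> carry_out --motion '[{"jaw": 1, "dx": 0, "dy": -0.005, "dz": 0, "roll": 0}, {"jaw": 1, "dx": 0, "dy": -0.009, "dz": 0, "roll": 0}, {"jaw": 1, "dx": 0, "dy": -0.012, "dz": 0, "roll": 0}, {"jaw": 1, "dx": 0, "dy": -0.015, "dz": 0, "roll": 0}, {"jaw": 1, "dx": 0, "dy": -0.015, "dz": 0, "roll": 0}]'

```text
time: 26.62
tool_pos: [0.5561, -0.1136, 0.0654]
ee_rot: [0.804, 0.594, 0.001, 0.002]
contact_force: [7.2, -1.7, 2.0]
finger_gap: 0.0002
gripper_force: 3.4
```

```bash
python3 bgo.py -9 47.5 66
```

```text
bat mm [np.float64(-7.0), np.float64(47.2)] F [ 7.2 -1.7  2. ]
now [ 0.5561 -0.1136  0.0654] yaw 1.2731 gap 0.0002 t 26.6 tilt [ 0.0044 -0.0014]
dx,dy,dz [ 0.0007 -0.0039 -0.0012] roll 0.0
```

>>> carry_out --motion '[{"jaw": 1, "dx": 0, "dy": 0.015, "dz": 0, "roll": 0}, {"jaw": 1, "dx": 0, "dy": 0.015, "dz": -0.06, "roll": 0}, {"jaw": 1, "dx": 0.07, "dy": -0.03, "dz": -0.06, "roll": 0}, {"jaw": 1, "dx": 0.125, "dy": -0.063, "dz": -0.06, "roll": 0}, {"jaw": 1, "dx": 0.125, "dy": -0.063, "dz": -0.02, "roll": 0}, {"jaw": 1, "dx": 0.125, "dy": -0.063, "dz": 0, "roll": 0}, {"jaw": 1, "dx": 0.11, "dy": -0.063, "dz": 0, "roll": 0}, {"jaw": 1, "dx": 0.1, "dy": -0.063, "dz": 0, "roll": 0}]'

```text
time: 27.62
tool_pos: [0.5389, -0.0569, 0.0649]
ee_rot: [0.804, 0.594, -0.0, 0.0]
contact_force: [0.1, -0.5, 0.5]
finger_gap: -0.0001
gripper_force: 0.0
```

```bash
python3 bgo.py -37.5 90 66
```

```text
bat mm [np.float64(-40.1), np.float64(96.2)] F [ 0.1 -0.5  0.5]
now [ 0.5389 -0.0569  0.0649] yaw 1.2725 gap -0.0001 t 27.6 tilt [ 0.     -0.0002]
dx,dy,dz [-0.0124  0.0052 -0.0022] roll -0.0
```

>>> carry_out --motion '[{"jaw": 1, "dx": -0.004, "dy": 0.004, "dz": 0, "roll": 0}, {"jaw": 1, "dx": -0.008, "dy": 0.004, "dz": 0, "roll": 0}, {"jaw": 1, "dx": -0.012, "dy": 0.004, "dz": 0, "roll": 0}, {"jaw": 1, "dx": -0.015, "dy": 0.004, "dz": 0, "roll": 0}, {"jaw": 1, "dx": -0.015, "dy": 0.004, "dz": 0, "roll": 0}]'

```text
time: 28.25
tool_pos: [0.5388, -0.0636, 0.0649]
ee_rot: [0.804, 0.595, 0.0, 0.0]
contact_force: [1.6, 1.9, 1.3]
finger_gap: 0.0002
gripper_force: 0.9
```

```bash
python3 bgo.py -37.5 90 66
```

```text
bat mm [np.float64(-38.2), np.float64(89.8)] F [1.6 1.9 1.3]
now [ 0.5388 -0.0636  0.0649] yaw 1.2734 gap 0.0002 t 28.2 tilt [ 0.0007 -0.0002]
dx,dy,dz [ 0.0004  0.0014 -0.0022] roll 0.0001
```

>>> carry_out --motion '[{"jaw": 1, "dx": -0.003, "dy": 0, "dz": 0, "roll": 0}, {"jaw": 1, "dx": -0.005, "dy": 0, "dz": 0, "roll": 0}, {"jaw": 1, "dx": -0.005, "dy": 0, "dz": 0, "roll": 0}]'

```text
time: 28.62
tool_pos: [0.5378, -0.0651, 0.0649]
ee_rot: [0.804, 0.594, 0.0, -0.001]
contact_force: [1.4, 6.8, 3.4]
finger_gap: 0.0
gripper_force: 3.1
```

```bash
python3 bgo.py -37.5 90 66
```

```text
bat mm [np.float64(-38.8), np.float64(88.1)] F [1.4 6.8 3.4]
now [ 0.5378 -0.0651  0.0649] yaw 1.2732 gap 0.0 t 28.6 tilt [-0.      0.0012]
dx,dy,dz [ 0.0039  0.0026 -0.0022] roll 0.0001
```

```bash
python3 go.py .4475 .4300 .12 1.141
```

```text
now [ 0.5378 -0.0651  0.0649] yaw 1.2732 gap 0.0 t 28.6 tilt [-0.      0.0012]
dx,dy,dz [ 0.8939 -0.463  -0.109 ] roll 0.021
```

>>> carry_out --motion '[{"jaw": 1, "dx": 0.015, "dy": 0, "dz": 0, "roll": 0}, {"jaw": 0.5, "dx": 0.02, "dy": 0, "dz": -0.12, "roll": 0}, {"jaw": 0, "dx": 0.12, "dy": -0.05, "dz": -0.18, "roll": 0.01}, {"jaw": 0, "dx": 0.22, "dy": -0.11, "dz": -0.18, "roll": 0.02}, {"jaw": 0, "dx": 0.33, "dy": -0.17, "dz": -0.18, "roll": 0.02}, {"jaw": 0, "dx": 0.44, "dy": -0.23, "dz": -0.18, "roll": 0.02}, {"jaw": 0, "dx": 0.5, "dy": -0.26, "dz": -0.18, "roll": 0.02}, {"jaw": 0, "dx": 0.5, "dy": -0.26, "dz": -0.18, "roll": 0.02}]'

```text
time: 29.62
tool_pos: [0.4857, 0.2131, 0.1543]
ee_rot: [0.839, 0.545, -0.001, 0.0]
contact_force: [0.4, 0.1, 0.9]
finger_gap: 0.0856
gripper_force: 0.0
```

```bash
cat >> t.py <<'E'
import sys
if len(sys.argv)>1: cv2.imwrite(sys.argv[1],np.vstack([np.hstack([cv2.resize(top["image"][150:300,300:500],(400,300)),cv2.resize(sc["image"][180:330,160:360],(400,300))]),cv2.resize(top["image"],(400,300))@np.ones((1,1)) if 0 else np.hstack([cv2.resize(top["image"],(400,300)),cv2.resize(sc["image"],(400,300))])]))
E
python3 t.py pics/c1.png;  python3 go.py .4475 .4300 .12 1.141
```

```text
z 0 tile [0.447  0.4303 2.7164] 0.137 [array([0.4455, 0.4289]), array([0.449 , 0.4305])]
[421.5 165.8] 358 [416.7 337.6] 264 [314.6 429.3] 502 now [0.4865 0.2108 0.1543] yaw 1.1486 gap 0.0856 t 29.7 tilt [-0.0007 -0.0011]
dx,dy,dz [ 0.368  -0.2508  0.0683] roll 0.0012
```

View pics/c1.png

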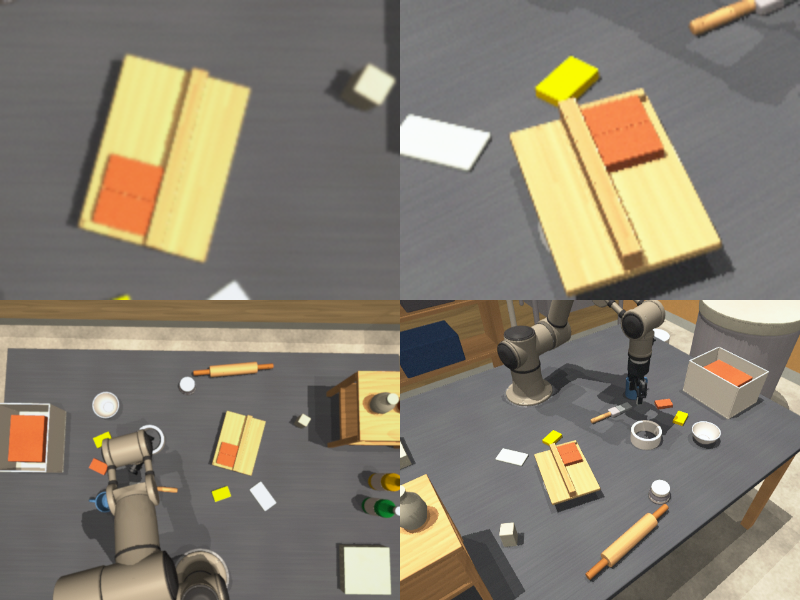

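>>> carry_out --motion '[{"jaw": 0, "dx": 0.1, "dy": -0.07, "dz": 0, "roll": 0.0005}, {"jaw": 0, "dx": 0.2, "dy": -0.14, "dz": 0, "roll": 0.0005}, {"jaw": 0, "dx": 0.3, "dy": -0.2, "dz": 0.03, "roll": 0.0005}, {"jaw": 0, "dx": 0.368, "dy": -0.25, "dz": 0.06, "roll": 0.0005}, {"jaw": 0, "dx": 0.368, "dy": -0.25, "dz": 0.1, "roll": 0.0005}, {"jaw": 0, "dx": 0.368, "dy": -0.25, "dz": 0.19, "roll": 0.0005}, {"jaw": 0, "dx": 0.368, "dy": -0.25, "dz": 0.25, "roll": 0.0005}, {"jaw": 0, "dx": 0.368, "dy": -0.25, "dz": 0.25, "roll": 0.0005}]'

```text
time: 30.72
tool_pos: [0.4478, 0.4277, 0.0271]
ee_rot: [0.841, 0.541, -0.003, 0.0]
contact_force: [-0.0, 0.1, 0.0]
finger_gap: 0.0854
gripper_force: 0.0
```

```bash
python3 go.py .4475 .4300 .008 1.144; python3 -c "
from h import *
sc=vision.capture('scene')
for c,m in blobs(sc): print(c,m.sum())"
```

```text
now [0.4478 0.4277 0.0271] yaw 1.1426 gap 0.0854 t 30.7 tilt [-0.0046 -0.004 ]
dx,dy,dz [ 0.0041 -0.0024  0.0382] roll -0.0002
[419.39642857 166.51071429] 280
[416.62313433 337.69402985] 268
[314.6284585  429.20158103] 506
```

>>> carry_out --motion '[{"jaw": 0, "dx": 0.002, "dy": -0.001, "dz": 0.03, "roll": 0}, {"jaw": 0, "dx": 0.002, "dy": -0.001, "dz": 0.038, "roll": 0}, {"jaw": 1, "dx": 0.002, "dy": -0.001, "dz": 0.038, "roll": 0}, {"jaw": 1, "dx": 0.002, "dy": -0.001, "dz": 0.038, "roll": 0}, {"jaw": 1, "dx": 0.002, "dy": -0.001, "dz": 0.038, "roll": 0}, {"jaw": 1, "dx": 0.002, "dy": -0.001, "dz": 0.038, "roll": 0}, {"jaw": 1, "dx": 0.002, "dy": -0.001, "dz": 0.038, "roll": 0}]' --grip_force 40

```text
time: 31.65
tool_pos: [0.4486, 0.4316, 0.0116]
ee_rot: [0.841, 0.542, 0.001, -0.0]
contact_force: [-1.1, -1.2, 5.7]
finger_gap: 0.0429
gripper_force: 40.4
```

```bash
python3 bgo.py 27.5 48 135
```

```text
bat mm [np.float64(-269.9), np.float64(536.7)] F [-1.1 -1.2  5.7]
now [0.4486 0.4316 0.0116] yaw 1.1446 gap 0.0429 t 31.6 tilt [0.001  0.0007]
dx,dy,dz [-0.8931  0.7149 -0.2474] roll -0.0204
```

>>> carry_out --motion '[{"jaw": 1, "dx": 0, "dy": 0, "dz": -0.1, "roll": 0}, {"jaw": 1, "dx": 0, "dy": 0, "dz": -0.22, "roll": 0}, {"jaw": 1, "dx": -0.07, "dy": 0.05, "dz": -0.25, "roll": -0.005}, {"jaw": 1, "dx": -0.15, "dy": 0.12, "dz": -0.25, "roll": -0.01}, {"jaw": 1, "dx": -0.24, "dy": 0.19, "dz": -0.25, "roll": -0.015}, {"jaw": 1, "dx": -0.33, "dy": 0.26, "dz": -0.25, "roll": -0.02}, {"jaw": 1, "dx": -0.42, "dy": 0.33, "dz": -0.25, "roll": -0.0204}, {"jaw": 1, "dx": -0.5, "dy": 0.4, "dz": -0.25, "roll": -0.0204}]'

```text
time: 32.65
tool_pos: [0.5271, 0.119, 0.1356]
ee_rot: [0.804, 0.594, -0.0, 0.0]
contact_force: [1.2, -0.5, -0.8]
finger_gap: 0.0426
gripper_force: 41.0
```

```bash
python3 bgo.py 27.5 50 130
```

```text
bat mm [np.float64(-103.0), np.float64(261.0)] F [ 1.2 -0.5 -0.8]
now [0.5271 0.119  0.1356] yaw 1.2725 gap 0.0426 t 32.6 tilt [-0.0001 -0.0002]
dx,dy,dz [-0.4219  0.2612  0.0113] roll -0.0
```

>>> carry_out --motion '[{"jaw": 1, "dx": -0.09, "dy": 0.055, "dz": 0, "roll": 0}, {"jaw": 1, "dx": -0.18, "dy": 0.11, "dz": 0, "roll": 0}, {"jaw": 1, "dx": -0.27, "dy": 0.165, "dz": 0, "roll": 0}, {"jaw": 1, "dx": -0.35, "dy": 0.22, "dz": 0, "roll": 0}, {"jaw": 1, "dx": -0.4, "dy": 0.245, "dz": 0, "roll": 0}, {"jaw": 1, "dx": -0.4, "dy": 0.245, "dz": 0.01, "roll": 0}, {"jaw": 1, "dx": -0.4, "dy": 0.245, "dz": 0.01, "roll": 0}]'

```text
time: 33.52
tool_pos: [0.5847, -0.1055, 0.1298]
ee_rot: [0.804, 0.594, -0.0, -0.001]
contact_force: [0.6, -0.5, -0.9]
finger_gap: 0.043
gripper_force: 41.0
```

```bash
python3 bgo.py 27.5 50 69
```

```text
bat mm [np.float64(17.9), np.float64(63.3)] F [ 0.6 -0.5 -0.9]
now [ 0.5847 -0.1055  0.1298] yaw 1.2727 gap 0.043 t 33.5 tilt [-0.0018  0.0009]
dx,dy,dz [-0.0266  0.0194  0.1216] roll -0.0
```

>>> carry_out --motion '[{"jaw": 1, "dx": -0.0266, "dy": 0.019, "dz": 0, "roll": 0}, {"jaw": 1, "dx": -0.0266, "dy": 0.019, "dz": 0.07, "roll": 0}, {"jaw": 1, "dx": -0.0266, "dy": 0.019, "dz": 0.11, "roll": 0}, {"jaw": 1, "dx": -0.0266, "dy": 0.019, "dz": 0.121, "roll": 0}, {"jaw": 1, "dx": -0.0266, "dy": 0.019, "dz": 0.121, "roll": 0}, {"jaw": 0.4, "dx": -0.0266, "dy": 0.019, "dz": 0.121, "roll": 0}, {"jaw": 0.4, "dx": -0.0266, "dy": 0.019, "dz": 0.121, "roll": 0}, {"jaw": 0.4, "dx": -0.0266, "dy": 0.019, "dz": 0.05, "roll": 0}]'

```text
time: 34.52
tool_pos: [0.5891, -0.1212, 0.1043]
ee_rot: [0.804, 0.594, -0.001, -0.002]
contact_force: [-0.1, -0.3, 0.6]
finger_gap: 0.0513
gripper_force: 0.0
```

```bash
python3 bgo.py 79 47.5 66; python3 -c "
from h import *
sc=vision.capture('scene')
for c,m in blobs(sc): print(c,m.sum())"
```

```text
bat mm [np.float64(26.8), np.float64(49.5)] F [-0.1 -0.3  0.6]
now [ 0.5891 -0.1212  0.1043] yaw 1.2727 gap 0.0513 t 34.5 tilt [-0.0046  0.0015]
dx,dy,dz [-0.004   0.1048  0.076 ] roll -0.0
[266.13933237 247.46298984] 689
[284.36267606 277.05633803] 568
[416.58943089 337.76829268] 246
[314.71686747 429.15863454] 498
```

>>> carry_out --motion '[{"jaw": 0.6, "dx": -0.004, "dy": 0.04, "dz": -0.03, "roll": 0}, {"jaw": 1, "dx": -0.004, "dy": 0.105, "dz": -0.01, "roll": 0}, {"jaw": 1, "dx": -0.004, "dy": 0.105, "dz": 0.02, "roll": 0}, {"jaw": 1, "dx": -0.004, "dy": 0.105, "dz": 0.06, "roll": 0}, {"jaw": 1, "dx": -0.004, "dy": 0.105, "dz": 0.077, "roll": 0}, {"jaw": 1, "dx": -0.004, "dy": 0.085, "dz": 0.077, "roll": 0}, {"jaw": 1, "dx": -0.004, "dy": 0.06, "dz": 0.077, "roll": 0}, {"jaw": 1, "dx": -0.004, "dy": 0.045, "dz": 0.077, "roll": 0}]'

```text
time: 35.58
tool_pos: [0.611, -0.13, 0.0682]
ee_rot: [0.804, 0.594, 0.0, 0.001]
contact_force: [0.9, -0.4, -1.1]
finger_gap: 0.0001
gripper_force: 0.3
```

```bash
python3 bgo.py 38 47.5 66
```

```text
bat mm [np.float64(50.3), np.float64(47.5)] F [ 0.9 -0.4 -1.1]
now [ 0.611  -0.13    0.0682] yaw 1.2727 gap 0.0001 t 35.6 tilt [ 0.0012 -0.0005]
dx,dy,dz [-0.0001 -0.0246  0.0044] roll -0.0
```

>>> carry_out --motion '[{"jaw": 1, "dx": 0, "dy": -0.006, "dz": 0.004, "roll": 0}, {"jaw": 1, "dx": 0, "dy": -0.011, "dz": 0.004, "roll": 0}, {"jaw": 1, "dx": 0, "dy": -0.015, "dz": 0.004, "roll": 0}, {"jaw": 1, "dx": 0, "dy": -0.019, "dz": 0.004, "roll": 0}, {"jaw": 1, "dx": 0, "dy": -0.022, "dz": 0.004, "roll": 0}, {"jaw": 1, "dx": 0, "dy": -0.025, "dz": 0.004, "roll": 0}, {"jaw": 1, "dx": 0, "dy": -0.025, "dz": 0.004, "roll": 0}]'

```text
time: 36.45
tool_pos: [0.6012, -0.1272, 0.0665]
ee_rot: [0.804, 0.594, 0.001, 0.002]
contact_force: [3.8, -1.7, 5.1]
finger_gap: 0.0004
gripper_force: 3.6
```

```bash
python3 bgo.py 38 47.5 66
```

```text
bat mm [np.float64(40.1), np.float64(47.4)] F [ 3.8 -1.7  5.1]
now [ 0.6012 -0.1272  0.0665] yaw 1.2726 gap 0.0004 t 36.5 tilt [ 0.0043 -0.0016]
dx,dy,dz [ 0.0002 -0.0042  0.0011] roll -0.0
```

>>> carry_out --motion '[{"jaw": 1, "dx": 0, "dy": -0.003, "dz": 0, "roll": 0}, {"jaw": 1, "dx": 0, "dy": -0.006, "dz": 0, "roll": 0}, {"jaw": 1, "dx": 0, "dy": -0.006, "dz": 0, "roll": 0}]'

```text
time: 36.83
tool_pos: [0.5984, -0.1264, 0.0666]
ee_rot: [0.804, 0.594, 0.001, 0.002]
contact_force: [3.7, -2.0, 5.1]
finger_gap: -0.0003
gripper_force: 3.6
```

```bash
python3 bgo.py 38 47.5 66;python3 - <<'E'
from h import *
sc=vision.capture("scene"); cv2.imwrite("pics/s6.png",cv2.resize(sc["image"][200:320,200:360],None,fx=4,fy=4,interpolation=cv2.INTER_CUBIC))
E
```

```text
bat mm [np.float64(37.1), np.float64(47.3)] F [ 3.7 -2.   5.1]
now [ 0.5984 -0.1264  0.0666] yaw 1.2726 gap -0.0003 t 36.8 tilt [ 0.0044 -0.0016]
dx,dy,dz [0.0003 0.0017 0.0011] roll -0.0
```

View pics/s6.png

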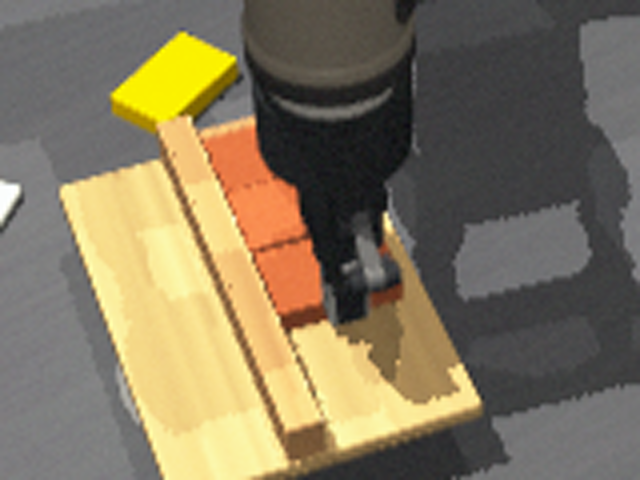

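>>> carry_out --motion '[{"jaw": 1, "dx": 0, "dy": 0, "dz": -0.009, "roll": 0}, {"jaw": 1, "dx": 0, "dy": -0.003, "dz": -0.009, "roll": 0}, {"jaw": 1, "dx": 0, "dy": -0.006, "dz": -0.009, "roll": 0}, {"jaw": 1, "dx": 0, "dy": -0.006, "dz": -0.009, "roll": 0}]'

```text
time: 37.38
tool_pos: [0.5949, -0.1244, 0.0699]
ee_rot: [0.804, 0.594, 0.001, 0.001]
contact_force: [6.2, 1.7, 0.6]
finger_gap: 0.0001
gripper_force: 2.6
```

```bash
python3 bgo.py 38 47.5 66
```

```text
bat mm [np.float64(33.3), np.float64(48.1)] F [6.2 1.7 0.6]
now [ 0.5949 -0.1244  0.0699] yaw 1.2726 gap 0.0001 t 37.4 tilt [0.0027 0.0001]
dx,dy,dz [-0.0013  0.0095  0.0079] roll -0.0
```

>>> carry_out --motion '[{"jaw": 1, "dx": 0, "dy": 0.015, "dz": 0, "roll": 0}, {"jaw": 1, "dx": 0, "dy": 0.015, "dz": -0.06, "roll": 0}, {"jaw": 1, "dx": 0.07, "dy": -0.02, "dz": -0.06, "roll": 0}, {"jaw": 1, "dx": 0.125, "dy": -0.049, "dz": -0.06, "roll": 0}, {"jaw": 1, "dx": 0.125, "dy": -0.049, "dz": -0.02, "roll": 0}, {"jaw": 1, "dx": 0.125, "dy": -0.049, "dz": 0, "roll": 0}, {"jaw": 1, "dx": 0.11, "dy": -0.049, "dz": 0, "roll": 0}, {"jaw": 1, "dx": 0.1, "dy": -0.049, "dz": 0, "roll": 0}]'

```text
time: 38.38
tool_pos: [0.5852, -0.0709, 0.07]
ee_rot: [0.805, 0.594, -0.0, 0.0]
contact_force: [1.0, -0.1, -0.6]
finger_gap: -0.0004
gripper_force: 0.0
```

```bash
python3 bgo.py 7.5 89 69
```

```text
bat mm [np.float64(8.2), np.float64(96.5)] F [ 1.  -0.1 -0.6]
now [ 0.5852 -0.0709  0.07  ] yaw 1.2718 gap -0.0004 t 38.4 tilt [ 0.0002 -0.0003]
dx,dy,dz [-0.0149 -0.0014  0.0019] roll -0.0002
```

>>> carry_out --motion '[{"jaw": 1, "dx": -0.004, "dy": 0, "dz": 0, "roll": 0}, {"jaw": 1, "dx": -0.008, "dy": 0, "dz": 0, "roll": 0}, {"jaw": 1, "dx": -0.012, "dy": 0, "dz": 0, "roll": 0}, {"jaw": 1, "dx": -0.016, "dy": 0, "dz": 0, "roll": 0}, {"jaw": 1, "dx": -0.019, "dy": 0, "dz": 0, "roll": 0}, {"jaw": 1, "dx": -0.019, "dy": 0, "dz": 0, "roll": 0}]'

```text
time: 39.12
tool_pos: [0.5828, -0.0777, 0.0701]
ee_rot: [0.804, 0.594, 0.001, -0.0]
contact_force: [1.5, 5.7, 1.9]
finger_gap: -0.0001
gripper_force: 3.0
```

```bash
python3 bgo.py 7.5 89 69
```

```text
bat mm [np.float64(7.9), np.float64(89.3)] F [1.5 5.7 1.9]
now [ 0.5828 -0.0777  0.0701] yaw 1.2727 gap -0.0001 t 39.1 tilt [0.0012 0.0015]
dx,dy,dz [-0.0005 -0.0009  0.0021] roll -0.0
```

>>> carry_out --motion '[{"jaw": 1, "dx": 0.015, "dy": 0, "dz": 0, "roll": 0}, {"jaw": 1, "dx": 0.015, "dy": 0.04, "dz": -0.06, "roll": 0}, {"jaw": 1, "dx": -0.03, "dy": 0.075, "dz": -0.06, "roll": 0}, {"jaw": 1, "dx": -0.085, "dy": 0.075, "dz": -0.06, "roll": 0}, {"jaw": 1, "dx": -0.085, "dy": 0.075, "dz": -0.02, "roll": 0}, {"jaw": 1, "dx": -0.085, "dy": 0.075, "dz": 0, "roll": 0}, {"jaw": 1, "dx": -0.085, "dy": 0.065, "dz": 0, "roll": 0}, {"jaw": 1, "dx": -0.085, "dy": 0.055, "dz": 0, "roll": 0}]'

```text
time: 40.12
tool_pos: [0.5961, -0.1272, 0.0701]
ee_rot: [0.804, 0.595, 0.0, 0.0]
contact_force: [0.4, 0.6, -0.3]
finger_gap: 0.0002
gripper_force: 0.0
```

>>> carry_out --motion '[{"jaw": 1, "dx": 0, "dy": -0.003, "dz": 0, "roll": 0}, {"jaw": 1, "dx": 0, "dy": -0.006, "dz": 0, "roll": 0}, {"jaw": 1, "dx": 0, "dy": -0.009, "dz": 0, "roll": 0}, {"jaw": 1, "dx": 0, "dy": -0.009, "dz": 0, "roll": 0}]'

```text
time: 40.62
tool_pos: [0.5939, -0.1263, 0.0707]
ee_rot: [0.804, 0.594, 0.002, 0.002]
contact_force: [5.4, 1.1, 0.4]
finger_gap: 0.0002
gripper_force: 2.9
```

```bash
python3 bgo.py 33 47 69
```

```text
bat mm [np.float64(32.8), np.float64(46.0)] F [5.4 1.1 0.4]
now [ 0.5939 -0.1263  0.0707] yaw 1.2727 gap 0.0002 t 40.6 tilt [ 0.0052 -0.0009]
dx,dy,dz [0.0019 0.0003 0.0034] roll -0.0
```

Firm. Back off, rise, and inspect.

>>> carry_out --motion '[{"jaw": 1, "dx": 0, "dy": 0.02, "dz": 0, "roll": 0}, {"jaw": 1, "dx": 0, "dy": 0.02, "dz": -0.1, "roll": 0}, {"jaw": 1, "dx": -0.1, "dy": 0.02, "dz": -0.25, "roll": 0}, {"jaw": 1, "dx": -0.25, "dy": -0.1, "dz": -0.25, "roll": 0}, {"jaw": 1, "dx": -0.4, "dy": -0.2, "dz": -0.25, "roll": 0}, {"jaw": 1, "dx": -0.5, "dy": -0.3, "dz": -0.25, "roll": 0}, {"jaw": 1, "dx": -0.5, "dy": -0.3, "dz": -0.25, "roll": 0}, {"jaw": 1, "dx": -0.5, "dy": -0.3, "dz": -0.25, "roll": 0}]'

```text
time: 41.62
tool_pos: [0.3723, -0.3229, 0.195]
ee_rot: [0.805, 0.593, -0.001, -0.0]
contact_force: [0.4, -0.9, 0.4]
finger_gap: 0.0002
gripper_force: 0.0
```

```bash
python3 - <<'E'
from h import *
top=vision.capture("top"); sc=vision.capture("scene")
for nm,p in (("top",top),("sc",sc)):
    for c,m in blobs(p,lo=100,hi=3000):
        X=back(p,c,.073)[:2]
        if np.hypot(*(X-[.53,-.11]))<.08:
            q,e=fit([(p,m)],[box(-.0675,.0675,-.035,.035,0,.016)],[X[0],X[1],-.3],.057); print(nm,"row",q.round(4),round(e,3),m.sum())
for n in ("top","scene"):
    p=top if n=="top" else sc
    print(n,[(np.round(d["uv"]).astype(int).tolist(),round(d["conf"],2)) for d in vision.find_in(p,"tile_a")])
a=cv2.resize(top["image"][180:280,335:435],(400,400),interpolation=cv2.INTER_CUBIC); b=cv2.resize(sc["image"][205:305,220:320],(400,400),interpolation=cv2.INTER_CUBIC)
cv2.imwrite("pics/f1.png",np.hstack([a,b]))
E
```

```text
top row [ 0.5206 -0.1075 -0.2574] 0.034 1518
sc row [ 0.5245 -0.1056 -0.2869] 0.106 1532
top [([365, 256], 0.9), ([369, 222], 0.87), ([356, 313], 0.85), ([367, 236], 0.81), ([168, 223], 0.72)]
scene [([448, 188], 0.74), ([272, 249], 0.67), ([281, 266], 0.62), ([268, 237], 0.59), ([244, 219], 0.56)]
```

View pics/f1.png

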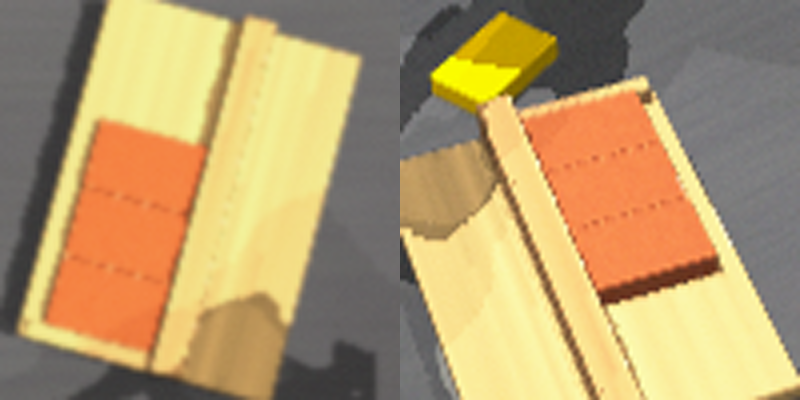

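```bash
python3 -c "
from workcell import robot
print(robot.job_done())"
```

```text
the job is handed in; nothing more can be done
None
```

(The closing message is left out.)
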